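Load jars of hardware on the bench winch lift

TASK

Load the bench lift: swing its folded crank handle out until it latches upright, flip the pawl clear over to its rest, wind the tray all the way down with the crank, and drop the pawl back into the ratchet. Then stand every jar of hardware from the bench upright on the tray, wind the tray back up to the height where it started, and fold the crank handle down into its rest again. Leave the other things on the bench where they are.

Things in the scene. Friction and masses are not known exactly. Their poses are not given: they have to be found in the camera images.
- crank_axis (a point): Point on the crank's vertical axis, 102 mm over the bench (the height of the handle's hinge), on a round green gearbox 170 mm across, 70 mm tall, on the robot's right. Its frame is the lift's, as for tray_floor. The whole lift is one fixed unit whose place and yaw differ each time.
- crank (a joint): Turn of the crank in rad, counted over several turns; 0 at the start (tray up). It grows counter-clockwise seen from above, which lowers the tray 12 mm per rad. Bottom stop at 8.35, top stop at -0.3. It is stiff (5 N at the handle, up to 9 N with a full tray) and stays where it is left. The folded handle between its lugs locks it.
- handle_hinge (a point): Hinge of the folding handle, on the crank arm 60 mm from the crank axis, 102 mm over the bench. Its frame turns with the crank: x points out along the arm, away from the axis, z up; the hinge pin is along y.
- handle_grip (a point): Grip point of the handle, a round black freely turning bar 22 mm thick, 82 mm from its hinge (bar: 23 to 107 mm). Folded, it lies level 102 mm over the bench, pointing out along the arm to the front right, between two fixed green lugs (gap 46 mm, 95 to 107 mm from the crank axis, 108 mm tall), free beyond them. Upright, the point is 184 mm over the bench. x points along the bar from the hinge.
- handle (a joint): Fold angle of the handle about handle_hinge, rad: 0 folded level between the lugs, 1.58 upright at its stop. A spring plunger resists it from about 0.9 to 1.25 (2 to 3 N at the grip), then snaps past and latches it upright; folding it back takes a like pull. It goes down between the lugs only with the crank within 0.1 rad of 0 or of 6.28.
- pawl_hinge (a point): Level hinge pin of the ratchet pawl, 160 mm over the bench, on a green post between gearbox and tray; the pin is along y of the lift. Its frame is the lift's.
- pawl_tab (a point): Grip point on the pawl's thumb tab, a dark steel plate 12 mm thick (along y of the lift), 26 wide, 56 tall, 18 mm below its top edge; with the pawl dropped it is 88 mm behind and 20 mm above the hinge. The pawl reaches back from its hinge on to the top of a toothed steel wheel 100 mm across (level axle 85 mm over the bench). Flipped, the tab lies on the robot's side of the post.
- pawl (a joint): Angle of the pawl, rad: 0 (up to 0.15 on a tooth) dropped into the teeth, growing as the tab is lifted up and over towards the robot, 2.35 at its rest, clear of the wheel. 150 g, free: below about 1.65 it falls into the teeth, above it to its rest. Dropped, it stops the crank from lowering the tray (after at most 1.3 rad of slack) and clicks over the teeth when winding up.
- tray_floor (a point): Centre of the floor of the lift's square tray: 210 mm outside, walls 5 mm thick, 13 mm above the floor; floor 120 mm over the bench when up, 20 mm when down. The lift's frame: x from the front (robot side) to the back, y to the left (from ratchet to tray), z up. Two columns with a cross bar, 261 mm tall, stand 150 mm behind; the ratchet is 155 mm to the right.
- tray (a joint): How far the tray is lowered, in m: 0 at the start (up), 0.100 at the bottom stop. It follows the crank.
- jar1: Squat grey-green glass jar full of hardware, with a steel lid: body 60 mm across and 52 mm tall, on it the lid, 56 mm across; 64 mm tall in all, about 220 g. It stands on the bench on the robot's left. Origin: centre of its underside, z up. Two to four jars are there; the absent ones read None.
- jar2: Squat grey-green glass jar full of hardware, with a steel lid: body 60 mm across and 52 mm tall, on it the lid, 56 mm across; 64 mm tall in all, about 220 g. It stands on the bench on the robot's left. Origin: centre of its underside, z up. Two to four jars are there; the absent ones read None.
- jar3: Squat grey-green glass jar full of hardware, with a steel lid: body 60 mm across and 52 mm tall, on it the lid, 56 mm across; 64 mm tall in all, about 220 g. It stands on the bench on the robot's left. Origin: centre of its underside, z up. Two to four jars are there; the absent ones read None.
- jar4: Squat grey-green glass jar full of hardware, with a steel lid: body 60 mm across and 52 mm tall, on it the lid, 56 mm across; 64 mm tall in all, about 220 g. It stands on the bench on the robot's left. Origin: centre of its underside, z up. Two to four jars are there; the absent ones read None.
- spanner: Steel spanner, 190 mm long, lying on the bench in front of the lift. To be left alone. Origin: under its middle.
- screwdriver: Screwdriver with a black handle, 200 mm long, lying to the right of the lift. To be left alone. Origin: under its middle.
- hub: Aluminium bicycle hub standing on end in front of the lift on the right, 60 mm across, 62 mm tall. To be left alone. Origin: centre of its underside.
- grease_tin: Flat steel tin, 72 mm across, 35 mm tall, at the back left. To be left alone. Origin: centre of its underside.
Things that resemble listed ones, but are neither listed nor needed, are in the scene too. What is shaped like the jar1 but purple or turquoise is not meant.

How it is judged (in metres and radians):
On the way, in this order (a step that is already met when the one before it is completed fails the run):
1. the handle is latched upright with the crank still where it was (value of joint handle above 1.45 rad and value of joint crank between -0.5 and 0.5 rad), for 0.2 s.
2. the pawl is flipped clear over to its rest, the tray still up (value of joint pawl above 2 rad and value of joint tray below 0.03 m), for 0.2 s.
3. the tray is wound all the way down (value of joint tray above 0.092 m and value of joint handle above 1.45 rad), for 0.2 s.
4. the pawl is dropped back into the ratchet with the tray down (value of joint tray above 0.092 m and value of joint pawl below 0.3 rad), for 0.2 s.
5. every jar stands on the tray, let go, with the tray still down (value of joint tray above 0.08 m and x of jar1 in the frame of tray_floor between -0.085 and 0.085 m and y of jar1 in the frame of tray_floor between -0.085 and 0.085 m and z of jar1 in the frame of tray_floor between -0.006 and 0.01 m and angle between each of jar1, jar2, jar3, jar4's own z axis and vertical below 0.15 rad and contact force between each of jar1, jar2, jar3, jar4 and the fingers below 0.3 N and x of jar2 in the frame of tray_floor between -0.085 and 0.085 m and y of jar2 in the frame of tray_floor between -0.085 and 0.085 m and z of jar2 in the frame of tray_floor between -0.006 and 0.01 m and x of jar3 in the frame of tray_floor between -0.085 and 0.085 m and y of jar3 in the frame of tray_floor between -0.085 and 0.085 m and z of jar3 in the frame of tray_floor between -0.006 and 0.01 m and x of jar4 in the frame of tray_floor between -0.085 and 0.085 m and y of jar4 in the frame of tray_floor between -0.085 and 0.085 m and z of jar4 in the frame of tray_floor between -0.006 and 0.01 m), for 0.3 s.
6. the tray is wound up with the upright handle, the jars standing on it (value of joint tray between -0.007 and 0.007 m and value of joint handle above 1.3 rad and x of jar1 in the frame of tray_floor between -0.085 and 0.085 m and y of jar1 in the frame of tray_floor between -0.085 and 0.085 m and z of jar1 in the frame of tray_floor between -0.006 and 0.01 m and angle between each of jar1, jar2, jar3, jar4's own z axis and vertical below 0.15 rad and contact force between each of jar1, jar2, jar3, jar4 and the fingers below 0.3 N and x of jar2 in the frame of tray_floor between -0.085 and 0.085 m and y of jar2 in the frame of tray_floor between -0.085 and 0.085 m and z of jar2 in the frame of tray_floor between -0.006 and 0.01 m and x of jar3 in the frame of tray_floor between -0.085 and 0.085 m and y of jar3 in the frame of tray_floor between -0.085 and 0.085 m and z of jar3 in the frame of tray_floor between -0.006 and 0.01 m and x of jar4 in the frame of tray_floor between -0.085 and 0.085 m and y of jar4 in the frame of tray_floor between -0.085 and 0.085 m and z of jar4 in the frame of tray_floor between -0.006 and 0.01 m), for 0.2 s.
At the end, for the whole second after the job is handed in: Tray up within 7 mm of its start, handle folded (below 0.2 rad), pawl in the ratchet (below 0.3 rad); every jar on the tray floor, upright within 0.15 rad, its centre within 85 mm of the tray's centre along both sides, at rest and let go (value of joint tray between -0.007 and 0.007 m and value of joint handle below 0.2 rad and value of joint pawl below 0.3 rad and x of jar1 in the frame of tray_floor between -0.085 and 0.085 m and y of jar1 in the frame of tray_floor between -0.085 and 0.085 m and z of jar1 in the frame of tray_floor between -0.006 and 0.01 m and angle between each of jar1, jar2, jar3, jar4's own z axis and vertical below 0.15 rad and contact force between each of jar1, jar2, jar3, jar4 and the fingers below 0.3 N and x of jar2 in the frame of tray_floor between -0.085 and 0.085 m and y of jar2 in the frame of tray_floor between -0.085 and 0.085 m and z of jar2 in the frame of tray_floor between -0.006 and 0.01 m and x of jar3 in the frame of tray_floor between -0.085 and 0.085 m and y of jar3 in the frame of tray_floor between -0.085 and 0.085 m and z of jar3 in the frame of tray_floor between -0.006 and 0.01 m and x of jar4 in the frame of tray_floor between -0.085 and 0.085 m and y of jar4 in the frame of tray_floor between -0.085 and 0.085 m and z of jar4 in the frame of tray_floor between -0.006 and 0.01 m and velocity of joint handle below 0.2 rad/s and linear speed of each of jar1, jar2, jar3, jar4 below 0.05 m/s); the robot touches nothing.
It fails at once if a bystander is pushed more than 50 mm from its place (distance of any of spanner, screwdriver, hub, grease_tin from where it was at the start of the episode above 0.05 m).
Of jar1, jar2, jar3, jar4 only 2 to 4 are there at a start; the rules pass over those that are not, and their reading is None.
At some moment in a run one of jar1, jar2, jar3, jar4 may be knocked a few centimetres aside while the robot is not near it.
It also fails if it takes over 210 s, if anything falls off the work surface, if the arm or the gripper's body presses on something with over 40 N, if the wrist force passes 120 N, or if a joint passes its speed limit or range.

ROBOT

A 6-joint arm with a two-finger parallel gripper is mounted at the origin on the work surface. World frame = base frame: x ahead of the robot, y to its left, z up, the work surface at z = 0. Lengths are in mm, angles in rad, forces in N, time in s.
With the tool pointing down it reaches from about 375 to 925 mm from the base axis. Payload 5.7 kg.
Tool frame: the origin (TCP) lies on the mounting face of the last link; the fingertips stand 173 mm ahead of it and the grasp point (between the pads) lies 155 mm ahead of it (robot.pinch_z is the distance from the TCP to the grasp point, in mm); y points along the fingers, x is the direction in which the jaws open and shut, and the axes are right-handed (so a half turn about y gives the same grasp; the last joint's range is limited). The gripper opens to 85 mm and grips with 20 to 120 N. Pads are 22 mm wide; open, the fingers measure 114 mm over their backs; the gripper's body (76 mm by 85 mm) begins 54 mm behind the grasp point. The pads swing forward as they close: fully open they stand 13 mm farther back than shut.
Start: joints at [1.117, 0.359, 1.51, -0, 1.272, -0.115], TCP at [199.413, 565.88, 404.667] pointing down, gripper open.
Joint ranges: [-2.97, 2.97], [-1.01, 2.36], [0.21, 2.38], [-0.96, 4.11], [0.2, 2.71], [-2.98, 2.98]. Speed limits (rad/s): [2.39, 2.39, 3.14, 3.14, 3.14, 3.14].

INTERFACE

Orientations are given as [roll, pitch, yaw] about the fixed x, y, z axes, in that order (R = Rz(yaw) Ry(pitch) Rx(roll)).
In Python, from plant import get_obs, imaging, robot gives the robot as it stands.
- The arm moves only by the tool servo_tool, never from a script. Its argument "steps" is a list of rows, each a list of 6 numbers: the shift along the tool's x, y, z in units of 10 cm (1.0 is 10 cm), then the turn, a rotation vector about the tool's x, y, z in units of pi/4 rad (1.0 is pi/4 rad). A call has 1 to 12 rows; each row is the pose to reach, as a shift and turn from the pose commanded when the call began, along the tool's axes at that moment; what a row does not reach only later rows make up. A row lasts 1/8 s, in which the tool goes at most 62.5 mm and 10.7 degrees, less where a joint would pass 70% of its speed; a pose out of reach is approached as far as the arm can. A call with a number of a shift or a turn outside -1 to 1 is refused whole. A call with a gripper value outside its range is refused whole. "claw" is the finger opening in mm, from 0 to 85.4, set as the call begins (left out, the last holds). The fingers move at their own pace and stop on an object; "grip_force" is the grip in N (left out, the last holds). Time passes only in rows, so rows that repeat a pose let the fingers close. It gives the time, the measured TCP pose, the force and the opening at its end, in the units of the state.
- get_obs(): the state, without advancing time (a new reading comes with each control period).
- imaging.snapshot(name): name is "scene" or "top" or "wrist"; returns the picture (384x512x3 uint8, red, green, blue); there is no depth.
- imaging.camera_model(name): a dict with "mtx" (3x3 intrinsics, pixels), "world_to_cam" (4x4, takes a point from world to camera coordinates); the wrist camera has in their place "T_tool_cam" (4x4, takes a point from camera to tool coordinates, whose origin is the TCP and whose axes are the tool frame's). Camera axes: x right, y up, looking along -z (the intrinsics and any distortion apply to the point x, -y, -z); pixel columns grow to the right and rows downward; lengths in mm; the calibration is good to about 2 mm. A picture is of the moment at which its call begins: read the wrist's pose just before it. camera_model takes no time and is no camera call.
- robot.hand_in(): hands the job in, once; it reports no verdict.
The state is a dict: "clock": time; "q": joint angles; "qd": joint speeds; "tau": joint torques, N m; "tcp_pos": TCP position; "eef_rot": TCP orientation; "ft_force": force on the tool from outside, world axes, zero at the start; "torque": the same for the moment, N m; "grip_width": finger opening in mm.
Only numpy, scipy, OpenCV 4.12 (cv2) and the standard library are available. Lean on these libraries where they do the work, as an engineer would, in place of code of your own. Each camera call takes 0.05 s, during which the arm holds its last target. There are 200 camera calls.

## Working session

There is one attempt and no reset: what is moved stays moved. The work goes in short steps, Python scripts to look and compute and a tool call to move; the robot and the scene stay as the last step left them, time stands still between calls to the robot, and variables do not carry over. Pictures are saved under pics/ and viewed, about 12 in all and at most 16, crops included, and the job is handed in when it is done.

Besides the shell and the picture viewer there is one more tool, called after "Request:" as name(argument=value, ...), one argument or row to a line, values as JSON. servo_tool: Moves the arm, as the interface text tells. Shifts and turns lie within -1 to 1; 1 stands for 10 cm of shift or pi/4 rad of turn. Its arguments: {"type":"object","properties":{"steps":{"type":"array"},"claw":{"type":"number"},"grip_force":{"type":"number"}},"required":["steps"]}

```bash
ls; mkdir -p pics; python3 - <<'E'
from plant import get_obs, imaging, robot
import cv2, numpy as np
o=get_obs(); print(o)
for n in ("scene","top"):
    im=imaging.snapshot(n); cv2.imwrite(f"pics/{n}0.png",im[:,:,::-1])
    m=imaging.camera_model(n); print(n,m)
print(imaging.camera_model("wrist"))
a=cv2.imread("pics/scene0.png");b=cv2.imread("pics/top0.png")
E
```

```text
pics
{'clock': 0.0, 'q': array([ 1.11687997e+00,  3.59530979e-01,  1.51142711e+00,  1.76393577e-05,
        1.27252148e+00, -1.15106786e-01]), 'qd': array([ 0.00205423, -0.00160408, -0.00032271, -0.00030894, -0.00030265,
        0.00129949]), 'tau': array([-1.50200300e-03, -5.27617300e+01, -2.78623170e+01, -2.37157628e-04,
        1.28969960e-02,  3.54974725e-05]), 'tcp_pos': array([199.26808395, 565.5628716 , 403.83985407]), 'eef_rot': array([-1.57056287,  0.00187249,  1.23198178]), 'ft_force': array([ 0.96107751, -0.4941584 ,  0.35257558]), 'torque': array([-0.03393461,  0.00298994,  0.00242361]), 'grip_width': 85.39773703039464}
scene {'mtx': array([[417.67767931,   0.        , 258.46601109],
       [  0.        , 417.67767931, 190.70213739],
       [  0.        ,   0.        ,   1.        ]]), 'world_to_cam': array([[-5.11144983e-01,  8.59437557e-01, -9.89406155e-03,
         2.21309325e+02],
       [-7.24249590e-01, -4.24487158e-01,  5.43390453e-01,
         3.01714886e+02],
       [ 4.62810261e-01,  2.84917074e-01,  8.39421779e-01,
        -1.56078771e+03],
       [ 0.00000000e
[... 410 characters left out ...]
178e+02],
       [-1.57864979e-01, -9.56242111e-03,  9.87414406e-01,
        -1.36612172e+03],
       [ 0.00000000e+00,  0.00000000e+00,  0.00000000e+00,
         1.00000000e+00]])}
{'mtx': array([[340.9855154 ,   0.        , 252.56437868],
       [  0.        , 340.9855154 , 190.61541762],
       [  0.        ,   0.        ,   1.        ]]), 'T_tool_cam': array([[ 9.99999813e-01,  2.88787367e-04, -5.39228483e-04,
         9.25388320e-02],
       [-6.03332924e-04,  3.20435917e-01, -9.47270003e-01,
         2.98258860e+01],
       [-1.00771437e-04,  9.47270151e-01,  3.20436031e-01,
         8.23215262e+01],
       [ 0.00000000e+00,  0.00000000e+00,  0.00000000e+00,
         1.00000000e+00]])}
```

View images.

View pics/scene0.png

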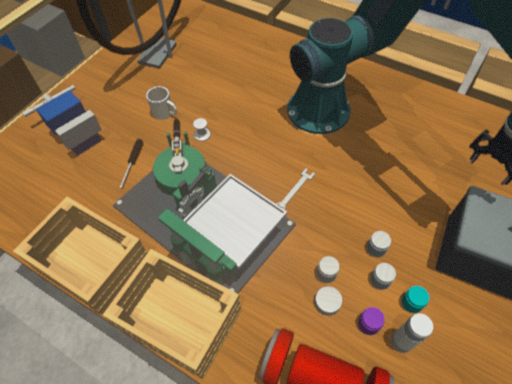

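View pics/top0.png

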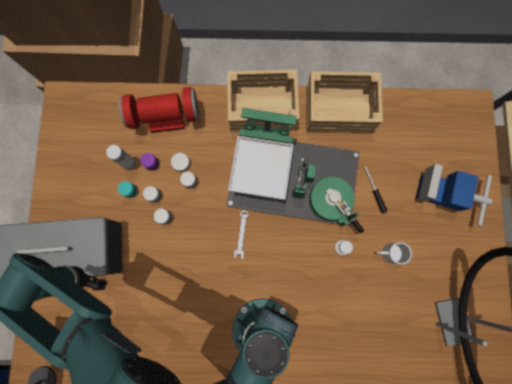

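```bash
cat > h.py <<'E'
from plant import get_obs, imaging, robot
import cv2, numpy as np
from scipy.spatial.transform import Rotation as Ro
def tool(o=None):
    o=o or get_obs(); T=np.eye(4); T[:3,:3]=Ro.from_euler('xyz',o['eef_rot']).as_matrix(); T[:3,3]=o['tcp_pos']; return T
def w2c(n,o=None):
    m=imaging.camera_model(n)
    if n!='wrist': return m['mtx'],m['world_to_cam']
    return m['mtx'],np.linalg.inv(tool(o)@m['T_tool_cam'])
def ray(n,u,v,o=None,cm=None):
    K,W=cm or w2c(n,o); d=np.linalg.inv(K)@[u,v,1]; d=np.array([d[0],-d[1],-d[2]])
    R=W[:3,:3]; return -R.T@W[:3,3], R.T@d/np.linalg.norm(d)
def onz(n,u,v,z,o=None,cm=None):
    c,d=ray(n,u,v,o,cm); return c+d*(z-c[2])/d[2]
def proj(n,P,o=None,cm=None):
    K,W=cm or w2c(n,o); p=W[:3,:3]@np.asarray(P,float)+W[:3,3]; q=K@[p[0],-p[1],-p[2]]; return q[:2]/q[2]
def snap(n,name):
    o=get_obs(); im=imaging.snapshot(n)[:,:,::-1].copy(); cv2.imwrite(f'pics/{name}.png',im); return im,o
def tri(r1,r2):
    (c1,d1),(c2,d2)=r1,r2; A=np.stack([d1,-d2],1); s=np.linalg.lstsq(A,c2-c1,rcond=None)[0]
    a,b=c1+s[0]*d1,c2+s[1]*d2; return (a+b)/2,np.linalg.norm(a-b)
E
python3 - <<'E'
from h import *
a=cv2.imread('pics/top0.png'); s=cv2.imread('pics/scene0.png')
c1=cv2.resize(a[95:255,220:410],None,fx=3,fy=3,interpolation=cv2.INTER_CUBIC)
cv2.imwrite('pics/c1.png',c1)
hsv=cv2.cvtColor(a,cv2.COLOR_BGR2HSV)
g=cv2.inRange(hsv,(65,100,40),(90,255,255))
n,l,st,ce=cv2.connectedComponentsWithStats(g)
for i in range(1,n):
    if st[i,4]>60: print('green',st[i],ce[i])
w=cv2.inRange(hsv,(0,0,150),(180,60,255))
n,l,st,ce=cv2.connectedComponentsWithStats(w)
for i in range(1,n):
    if st[i,4]>60: 
        x,y=ce[i]; print('white',st[i],ce[i].round(1),onz('top',x,y,64).round(),hsv[int(y),int(x)])
    if st[i,4]>1500:
        print(cv2.minAreaRect(cv2.findNonZero((l==i).astype('uint8'))))
E
```

```text
green [119 182  17  15 197] [126.8680203  189.01522843]
white [307  42  23  30 232] [315.4  56.5] [1093. -197.   64.] [ 15  24 148]
white [359  43  33  13 239] [376.8  47.7] [1137. -450.   64.] [ 14  22 152]
white [404  44  15  21 178] [410.9  54. ] [1111. -589.   64.] [ 14  22 151]
white [190  49  11  15  92] [194.6  56.2] [1085.  300.   64.] [ 13  24 149]
white [211  55  43  30 485] [227.4  69.6] [1028.  163.   64.] [ 14  25 152]
white [336  56  51  32 286] [366.9  68.7] [1043. -407.   64.] [ 14  22 152]
white [  0 104   9  23  92] [  2.1 114. ] [ 819. 1064.   64.] [ 14  22 151]
white [   0  106   42  118 2486] [ 17.1 161.1] [626. 979.  64.] [ 16  25 155]
((15.948042869567871, 163.96484375), (36.064170837402344, 121.230224609375), 7.523820877075195)
white [ 228  136   65   63 3048] [260.2 168.1] [617.  21.  64.] [150   1 197]
((260.3493347167969, 167.2543487548828), (57.55229949951172, 54.89536666870117), 8.841814994812012)
white [106 145  15  14 165] [113.  151.3] [673. 603.  64.] [ 23   5 195]
white [171 153  18  17 248] [179.3 161. ] [639. 339.  64.] [ 19  14 196]
white [429 164  14  34 254] [435.2 180.2] [ 583. -657.   64.] [ 18  17 177]
white [180 171  15  15 166] [186.9 178.2] [571. 306.  64.] [ 23  10 198]
white [475 175  17  50 229] [484.4 199.2] [ 513. -841.   64.] [ 16  17 170]
white [143 186  14  15 162] [149.6 192.7] [511. 448.  64.] [ 16  14 197]
white [325 188  17  22 210] [333.  196.8] [ 510. -261.   64.] [ 18  13 194]
white [154 208  14  15 172] [160.5 215.3] [424. 400.  64.] [ 24   6 198]
white [234 210  14  49 272] [241. 235.] [355.  89.  64.] [150   3 198]
white [335 240  18  15 213] [343.4 246.9] [ 319. -298.   64.] [  0   0 196]
white [390 242  22  22 213] [397.9 252.6] [ 303. -501.   64.] [150   1 196]
white [ 18 247  49   6 118] [ 43.1 249.5] [284. 836.  64.] [ 15  16 164]
white [  0 324   7  19  73] [  2.3 333.2] [-21. 951.  64.] [ 13  23 153]
```

View pics/c1.png

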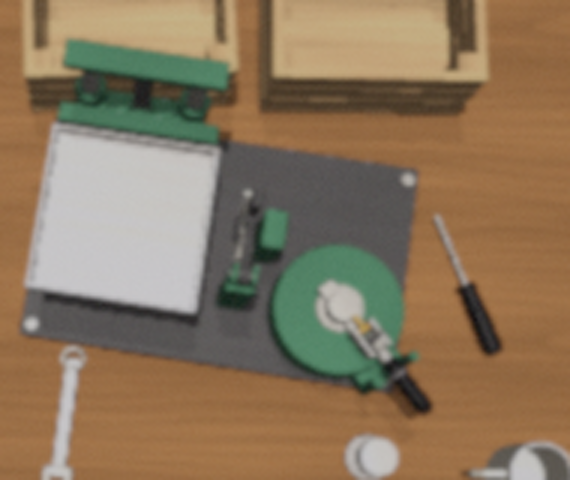

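```bash
cat >> h.py <<'E'
def plan(P,yaw=None,rows=3,start=None,maxt=0.98):
    """print calls taking TCP from measured pose (tool y down) to P, yaw(world rad)"""
    T=tool() if start is None else start.copy(); p0=T[:3,3].copy(); P=np.array(P,float)
    y0=np.arctan2(T[1,0],T[0,0]); dy=0 if yaw is None else (yaw-y0+np.pi)%(2*np.pi)-np.pi
    R=lambda y: Ro.from_euler('xyz',[-np.pi/2,0,y]).as_matrix()
    for n in range(1,30):
        out=[];ok=True
        for k in range(n):
            A=T[:3,:3] if k==0 else R(y0+dy*k/n)
            s=A.T@((P-p0)/n)/100
            r=Ro.from_matrix(A.T@R(y0+dy*(k+1)/n)).as_rotvec()/(np.pi/4)
            v=np.r_[s,r]; ok&=bool((abs(v)<=maxt).all()); out.append(v)
        if ok: break
    for v in out: print(np.round(v,3).tolist(), 'mm',round(100*np.linalg.norm(v[:3])),'deg',round(45*np.linalg.norm(v[3:])))
E
python3 - <<'E'
from h import *
a=cv2.imread('pics/top0.png')
hsv=cv2.cvtColor(a,cv2.COLOR_BGR2HSV); print(hsv[185,325],hsv[115,270])
g=cv2.inRange(hsv,(60,90,30),(95,255,255)); g[:, :300]=0; g[:,420:]=0
n,l,st,ce=cv2.connectedComponentsWithStats(g); 
for i in range(1,n): 
    if st[i,4]>30: print(st[i],ce[i])
sc=lambda x,y:(220+(x+.5)/3-.5,95+(y+.5)/3-.5)
for nm,p,z in [('disc c',(338,309),70),('disc left',(271,311),70),('disc right',(405,308),70),('disc top',(340,244),70),('hub cap',(340,303),105),('handle tip',(425,405),102),('lugs',(385,372),108),('scrFL',(31,324),8),('scrBR',(408,180),8),
 ('tray FL',(26,288),133),('tray FR',(196,312),133),('tray BR',(220,148),133),('tray BL',(55,124),133),('post',(237,290),165),('knob',(249,193),185)]:
    print(nm,np.round(sc(*p),1),onz('top',*sc(*p),z).round(1))
E
```

```text
[ 72  97 131] [ 72  96 127]
[305 166  10  15 106] [309.82075472 172.91509434]
[ 310  178   43   47 1030] [330.08543689 199.06990291]
disc c [332.3 197.7] [ 505.2 -257.1   70. ]
disc left [310.  198.3] [ 500.8 -171.6   70. ]
disc right [354.7 197.3] [ 508.3 -342.6   70. ]
disc top [333. 176.] [ 590.3 -260.9   70. ]
hub cap [333.  195.7] [ 507. -252.  105.]
handle tip [361.3 229.7] [ 382.5 -355.3  102. ]
lugs [348.  218.7] [ 421.5 -305.5  108. ]
scrFL [230.  202.7] [486.4 138.8   8. ]
scrBR [355.7 154.7] [ 695.6 -368.3    8. ]
tray FL [228.3 190.7] [512.6 137.8 133. ]
tray FR [285.  198.7] [487.3 -70.4 133. ]
tray BR [293. 144.] [695.4 -98.8 133. ]
tray BL [238. 136.] [722.5 108.2 133. ]
post [298.7 191.3] [ 509.8 -116.3  165. ]
knob [302.7 159. ] [ 623.8 -127.9  185. ]
```

```bash
python3 - <<'E'
from h import *
plan([420,220,430],0.3)
T=np.eye(4);T[:3,:3]=Ro.from_euler('xyz',[-np.pi/2,0,.3]).as_matrix();T[:3,3]=[420,220,430]
print();plan([434,-181,450],-0.855,start=T)
E
```

```text
[-0.505, -0.051, -0.646, -0.0, 0.237, -0.002] mm 82 deg 11
[-0.377, -0.052, -0.728, 0.0, 0.237, 0.0] mm 82 deg 11
[-0.235, -0.052, -0.786, -0.0, 0.237, -0.0] mm 82 deg 11
[-0.086, -0.052, -0.816, -0.0, 0.237, -0.0] mm 82 deg 11
[0.067, -0.052, -0.817, 0.0, 0.237, -0.0] mm 82 deg 11

[-0.21, -0.04, -0.774, -0.0, 0.294, -0.0] mm 80 deg 13
[-0.027, -0.04, -0.802, 0.0, 0.294, -0.0] mm 80 deg 13
[0.157, -0.04, -0.787, 0.0, 0.294, -0.0] mm 80 deg 13
[0.333, -0.04, -0.73, 0.0, 0.294, -0.0] mm 80 deg 13
[0.491, -0.04, -0.635, -0.0, 0.294, 0.0] mm 80 deg 13
```

Request:
servo_tool(
  steps=[
    [-0.505,-0.05,-0.646,0,0.237,0],
    [-0.505,-0.05,-0.646,0,0.237,0],
  ],
)

```text
clock: 0.35
tcp_pos: [244.2, 494.7, 409.2]
eef_rot: [-1.571, 0.002, 1.044]
ft_force: [0.2, 0.7, 0.1]
grip_width: 85.6
```

Request:
servo_tool(
  steps=[
    [-0.377,-0.05,-0.728,0,0.237,0],
    [-0.377,-0.05,-0.728,0,0.237,0],
  ],
)

```text
clock: 0.6
tcp_pos: [288.6, 425.6, 414.6]
eef_rot: [-1.571, 0.001, 0.858]
ft_force: [0.2, 1.1, -0.1]
grip_width: 85.2
```

Request:
servo_tool(
  steps=[
    [-0.235,-0.05,-0.786,0,0.237,0],
    [-0.235,-0.05,-0.786,0,0.237,0],
  ],
)

```text
clock: 0.85
tcp_pos: [332.9, 356.9, 419.8]
eef_rot: [-1.571, 0.0, 0.672]
ft_force: [0.5, 0.0, 0.0]
grip_width: 85.1
```

Request:
servo_tool(
  steps=[
    [-0.086,-0.05,-0.816,0,0.237,0],
    [-0.086,-0.05,-0.816,0,0.237,0],
  ],
)

```text
clock: 1.1
tcp_pos: [377.3, 287.9, 424.9]
eef_rot: [-1.571, -0.001, 0.486]
ft_force: [-0.2, 0.9, -0.9]
grip_width: 85.5
```

Request:
servo_tool(
  steps=[
    [0.067,-0.05,-0.817,0,0.237,0],
    [0.067,-0.05,-0.817,0,0.237,0],
  ],
)

```text
clock: 1.35
tcp_pos: [421.8, 218.8, 430.0]
eef_rot: [-1.571, -0.001, 0.3]
ft_force: [0.5, 0.6, 0.2]
grip_width: 85.7
```

Request:
servo_tool(
  steps=[
    [-0.21,-0.04,-0.774,0,0.294,0],
    [-0.21,-0.04,-0.774,0,0.294,0],
  ],
)

```text
clock: 1.6
tcp_pos: [423.4, 138.3, 433.7]
eef_rot: [-1.571, 0.0, 0.068]
ft_force: [0.2, 0.4, -0.2]
grip_width: 85.2
```

Request:
servo_tool(
  steps=[
    [-0.027,-0.04,-0.802,0,0.294,0],
    [-0.027,-0.04,-0.802,0,0.294,0],
  ],
)

```text
clock: 1.85
tcp_pos: [426.4, 58.1, 437.9]
eef_rot: [-1.571, -0.001, -0.163]
ft_force: [0.2, 1.0, -0.1]
grip_width: 85.3
```

Request:
servo_tool(
  steps=[
    [0.157,-0.04,-0.787,0,0.294,0],
    [0.157,-0.04,-0.787,0,0.294,0],
  ],
)

```text
clock: 2.1
tcp_pos: [429.5, -22.4, 442.0]
eef_rot: [-1.571, -0.001, -0.394]
ft_force: [0.0, -0.2, -0.9]
grip_width: 85.4
```

Request:
servo_tool(
  steps=[
    [0.333,-0.04,-0.73,0,0.294,0],
    [0.333,-0.04,-0.73,0,0.294,0],
  ],
)

```text
clock: 2.35
tcp_pos: [432.6, -102.8, 446.0]
eef_rot: [-1.571, -0.002, -0.625]
ft_force: [-0.6, -0.4, -0.1]
grip_width: 84.9
```

Request:
servo_tool(
  steps=[
    [0.491,-0.04,-0.635,0,0.294,0],
    [0.491,-0.04,-0.635,0,0.294,0],
    [0.491,-0.04,-0.635,0,0.294,0],
    [0.491,-0.04,-0.635,0,0.294,0],
  ],
)

```text
clock: 2.85
tcp_pos: [434.7, -179.3, 449.4]
eef_rot: [-1.57, 0.001, -0.851]
ft_force: [-0.6, 0.1, -1.0]
grip_width: 85.2
```

```bash
python3 - <<'E'
from h import *
im,o=snap('wrist','w1'); print(o['tcp_pos'],o['eef_rot'],o['clock'],np.abs(o['qd']).max())
E
```

```text
[ 434.6942569  -179.27931792  449.43034019] [-1.57042874e+00  1.44015851e-03 -8.50648124e-01] 2.85 0.011581344642001822
```

View pics/w1.png

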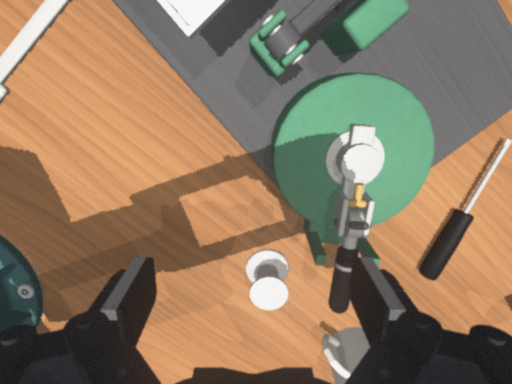

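```bash
python3 - <<'E'
from h import *
im=cv2.imread('pics/w1.png'); o=get_obs(); cm=w2c('wrist',o)
f=lambda u,v,z: onz('wrist',u,v,z,cm=cm)
hsv=cv2.cvtColor(im,cv2.COLOR_BGR2HSV)
g=cv2.inRange(hsv,(55,80,60),(95,255,255)); n,l,st,ce=cv2.connectedComponentsWithStats(g)
i=1+np.argmax(st[1:,4]); c=max(cv2.findContours((l==i).astype('uint8'),0,1)[0],key=cv2.contourArea)[:,0]
c=c[c[:,1]<200]; W=np.array([f(u,v,70)[:2] for u,v in c])
A=np.c_[2*W,np.ones(len(W))]; s=np.linalg.lstsq(A,(W**2).sum(1),rcond=None)[0]; r=np.sqrt(s[2]+s[0]**2+s[1]**2)
print('disc',s[:2],r,len(W))
for row in range(255,306,10):
    k=np.where(hsv[row,325:372,2]<70)[0]+325; print(row,k.min(),k.max(),f((k.min()+k.max())/2,row,102).round(1))
print('tip',f(340,311,102), 'hubtop',f(362,158,112), 'tipsd', np.hypot(*(f(340,311,102)[:2]-s[:2])))
e=np.array([0,0]); 
E
```

```text
disc [ 522.87491143 -247.21494966] 61.72817880105047 717
255 337 366 [ 430.9 -320.1  102. ]
265 342 363 [ 423.3 -329.6  102. ]
275 334 369 [ 414.2 -337.7  102. ]
285 332 371 [ 405.5 -346.8  102. ]
295 331 371 [ 396.4 -355.7  102. ]
305 331 371 [ 387.3 -365.3  102. ]
tip [ 373.73588729 -361.86007581  102.        ] hubtop [ 508.95423991 -247.63961261  112.        ] tipsd 188.11154529448774
```

```bash
python3 - <<'E'
from h import *
im=cv2.imread('pics/w1.png'); o=get_obs(); cm=w2c('wrist',o)
f=lambda u,v,z: onz('wrist',u,v,z,cm=cm)
hsv=cv2.cvtColor(im,cv2.COLOR_BGR2HSV)
g=cv2.inRange(hsv,(55,80,60),(95,255,255)); n,l,st,ce=cv2.connectedComponentsWithStats(g,connectivity=4)
i=l[110,340]; c=cv2.convexHull(cv2.findNonZero(((l==i)*1).astype('uint8')))[:,0]; print(st[i])
c=c[(c[:,1]<200)]; W=np.array([f(u,v,70)[:2] for u,v in c])
for _ in range(5):
    A=np.c_[2*W,np.ones(len(W))]; s=np.linalg.lstsq(A,(W**2).sum(1),rcond=None)[0]; r=np.sqrt(s[2]+s[0]**2+s[1]**2)
    e=abs(np.hypot(*(W-s[:2]).T)-r); W=W[e<max(2,np.percentile(e,85))]
print('disc',s[:2],r,len(W))
p=[]
for row in range(255,300,5):
    v=hsv[row,:,2].astype(int); cc=348-(row-255)*0.13; 
    k=[u for u in range(328,362) if v[u]<75]; run=[u for u in k]
    gaps=np.where(np.diff(k)>1)[0]; print(row,k[0],k[-1],[(k[j],k[j+1]) for j in gaps], ''.join(chr(48+min(9,x//20)) for x in v[326:372]))
E
```

```text
[  275    74   158   149 10764]
disc [ 504.99713    -255.43921838] 82.59683634339403 29
255 337 356 [] 4666666665422222222222322222222489963333333333
260 336 360 [] 6666666653222222222222222222222222234444444444
265 341 361 [] 6666666654555443333233332222222222222234444444
270 335 361 [(339, 352)] 9999999742223345678888887532222222222222234444
275 334 361 [] 9999998532332223223333322222222222222222222334
280 333 361 [] 9999996322332333333332222222222222222222222222
285 332 361 [] 9999963333233333333332322222222222222222222222
290 332 361 [] 9999633233333333333223222222222222222222222222
295 331 361 [] 9997432233333333333332222222221222222222222222
```

```bash
python3 - <<'E'
from h import *
o=get_obs(); cm=w2c('wrist',o); a=np.array([505,-256.5])
for u,v in [(349,256),(346,275),(344.3,285),(343,295),(341,311)]:
    p=onz('wrist',u,v,102,cm=cm)[:2]; d=p-a; print(u,v,p.round(1),np.hypot(*d).round(1),np.degrees(np.arctan2(d[1],d[0])).round(1))
for r in (60,142,167):
  for ang in (-139,-141,-143):
    P=[a[0]+r*np.cos(np.radians(ang)),a[1]+r*np.sin(np.radians(ang)),102]; print(r,ang,np.round(P),proj('wrist',P,cm=cm).round(1),proj('top',P).round(1))
E
```

```text
349 256 [ 428.3 -319. ] 98.9 -140.8
346 275 [ 410.3 -333.3] 122.0 -141.0
344.3 285 [ 400.4 -341. ] 134.5 -141.1
343 295 [ 390.6 -349.2] 147.2 -141.0
341 311 [ 374.5 -362.7] 168.3 -140.9
60 -139 [ 460. -296.  102.] [355.8 222.1] [344.8 208.6]
60 -141 [ 458. -294.  102.] [353.7 222. ] [344.4 208.9]
60 -143 [ 457. -293.  102.] [351.7 221.9] [343.9 209.2]
142 -139 [ 398. -350.  102.] [348.1 291. ] [359.7 225.5]
142 -141 [ 395. -346.  102.] [343.6 290.9] [358.7 226.3]
142 -143 [ 392. -342.  102.] [339.1 290.7] [357.6 227.1]
167 -139 [ 379. -366.  102.] [346.  310.1] [364.3 230.7]
167 -141 [ 375. -362.  102.] [340.8 310. ] [363.1 231.7]
167 -143 [ 372. -357.  102.] [335.6 309.8] [361.9 232.6]
```

```bash
python3 - <<'E'
from h import *
plan([394.7,-345.9,330],-0.89)
T=np.eye(4);T[:3,:3]=Ro.from_euler('xyz',[-np.pi/2,0,-.89]).as_matrix();T[:3,3]=[394.7,-345.9,330]
print();plan([394.7,-345.9,257],start=T)
# arc in tool frame: th 0..1.6
u=np.array([np.cos(np.radians(-141)),np.sin(np.radians(-141)),0])
for th in np.arange(.2,1.61,.2):
    d=82*((np.cos(th)-1)*u+np.sin(th)*np.array([0,0,1])); print(round(th,2),np.round(T[:3,:3].T@d/100,3))
E
```

```text
[0.496, 0.597, -0.7, -0.0, 0.025, -0.002] mm 105 deg 1
[0.509, 0.597, -0.69, -0.0, 0.025, -0.0] mm 105 deg 1

[0.0, 0.73, -0.0, 0.0, 0.0, 0.0] mm 73 deg 0
0.2 [ 0.    -0.163  0.016]
0.4 [ 0.    -0.319  0.065]
0.6 [ 0.    -0.463  0.143]
0.8 [ 0.    -0.588  0.249]
1.0 [ 0.    -0.69   0.377]
1.2 [ 0.    -0.764  0.523]
1.4 [ 0.    -0.808  0.681]
1.6 [ 0.    -0.82   0.844]
```

Request:
servo_tool(
  steps=[
    [0.496,0.597,-0.7,0,0.025,0],
    [0.496,0.597,-0.7,0,0.025,0],
    [0.496,0.597,-0.7,0,0.025,0],
  ],
)

```text
clock: 3.28
tcp_pos: [414.0, -263.9, 388.3]
eef_rot: [-1.572, 0.004, -0.873]
ft_force: [-0.8, 0.2, -0.2]
grip_width: 85.4
```

Request:
servo_tool(
  steps=[
    [0.509,0.597,-0.69,0,0.025,0],
    [0.509,0.597,-0.69,0,0.025,0],
    [0.509,0.597,-0.69,0,0.025,0],
    [0.509,0.597,-0.69,0,0.025,0],
  ],
)

```text
clock: 3.78
tcp_pos: [395.2, -345.9, 331.0]
eef_rot: [-1.57, 0.0, -0.891]
ft_force: [0.0, 0.4, 0.3]
grip_width: 85.5
```

```bash
python3 - <<'E'
from h import *
im,o=snap('wrist','w2'); cm=w2c('wrist',o); print(o['tcp_pos'],o['eef_rot'])
cv2.imwrite('pics/w2c.png',cv2.resize(im[180:384,130:400],None,fx=2.5,fy=2.5))
T=tool(o); print(proj('wrist',(T@[0,155,0,1])[:3],cm=cm),proj('wrist',(T@[0,228,0,1])[:3],cm=cm))
E
```

```text
[ 395.19060657 -345.93188718  331.0140529 ] [-1.57016055e+00  1.42636137e-04 -8.91284241e-01]
[252.28691397 280.75414815] [252.45963289 214.42257646]
```

View pics/w2c.png

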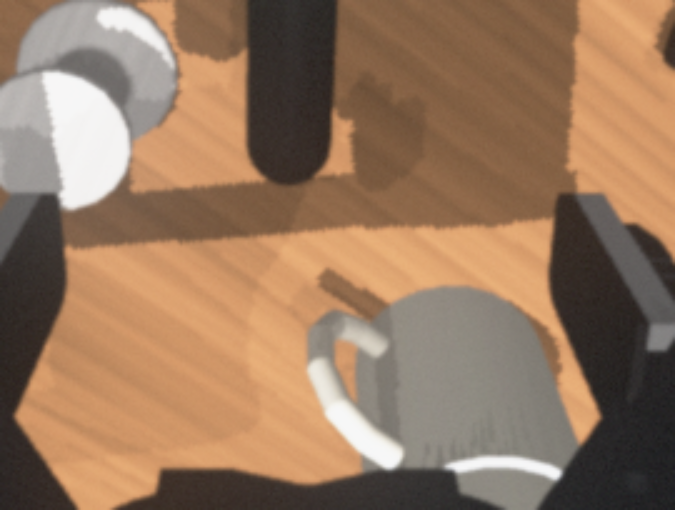

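```bash
python3 - <<'E'
from h import *
plan([393.1,-343.9,257],-0.9075)
E
```

```text
[-0.03, 0.743, -0.004, -0.001, 0.021, 0.001] mm 74 deg 1
```

Request:
servo_tool(
  steps=[
    [-0.03,0.743,0,0,0.021,0],
    [-0.03,0.743,0,0,0.021,0],
    [-0.03,0.743,0,0,0.021,0],
    [-0.03,0.743,0,0,0.021,0],
  ],
)

```text
clock: 4.32
tcp_pos: [393.5, -345.4, 257.8]
eef_rot: [-1.571, -0.003, -0.908]
ft_force: [-0.0, -1.1, -0.1]
grip_width: 85.6
```

Request:
servo_tool(
  steps=[
    [0,0,0,0,0,0],
    [0,0,0,0,0,0],
    [0,0,0,0,0,0],
    [0,0,0,0,0,0],
    [0,0,0,0,0,0],
    [0,0,0,0,0,0],
  ],
  claw=10,
  grip_force=30,
)

```text
clock: 5.08
tcp_pos: [392.6, -345.0, 256.1]
eef_rot: [-1.571, 0.0, -0.909]
ft_force: [-1.4, -1.1, 2.3]
grip_width: 21.0
```

Request:
servo_tool(
  steps=[
    [0,-0.163,0.016,0,0,0],
    [0,-0.319,0.065,0,0,0],
    [0,-0.463,0.143,0,0,0],
    [0,-0.463,0.143,0,0,0],
  ],
)

```text
clock: 5.58
tcp_pos: [404.5, -335.7, 303.3]
eef_rot: [-1.571, -0.001, -0.908]
ft_force: [-1.1, 0.3, -0.4]
grip_width: 21.2
```

Request:
servo_tool(
  steps=[
    [0,-0.125,0.106,0,0,0],
    [0,-0.227,0.234,0,0,0],
    [0,-0.301,0.38,0,0,0],
    [0,-0.345,0.538,0,0,0],
    [0,-0.357,0.69,0,0,0],
    [0,-0.357,0.71,0,0,0],
    [0,-0.357,0.71,0,0,0],
  ],
)

```text
clock: 6.45
tcp_pos: [460.6, -292.0, 338.6]
eef_rot: [-1.57, -0.0, -0.909]
ft_force: [0.5, 2.4, 3.2]
grip_width: 21.1
```

```bash
python3 - <<'E'
from h import *
o=get_obs(); print(o['tcp_pos'],o['ft_force'],o['torque'],o['grip_width'])
a,_=snap('scene','s1'); b,_=snap('top','t1')
c=np.hstack([cv2.resize(a[110:230,110:290],None,fx=2.2,fy=2.2),cv2.resize(b[140:260,250:420],None,fx=2.2,fy=2.2)]); cv2.imwrite('pics/c2.png',c); print(c.shape)
E
```

```text
[ 460.55698839 -292.01274197  338.56655965] [0.50600126 2.36611814 3.16380769] [0.30334475 0.1727738  0.02661385] 21.096445010998952
(264, 770, 3)
```

View pics/c2.png

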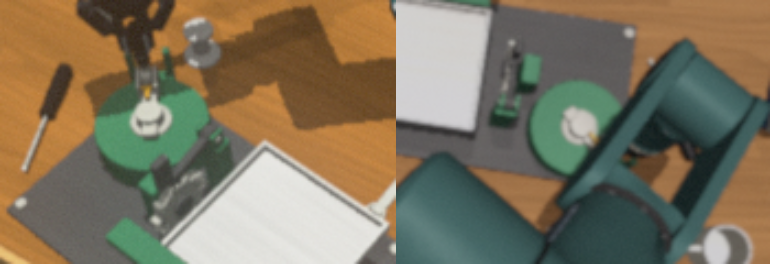

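Request:
servo_tool(
  steps=[
    [0,0,0,0,0,0],
    [0,0,0,0,0,0],
    [0,0,0,0,0,0],
    [0,0,0,0,0,0],
    [0,-0.5,0,0,0,0],
    [0,-1,0,0,0,0],
    [0,-1,0,0,0,0],
    [0,-1,0,0,0,0],
  ],
  claw=85,
)

```text
clock: 7.55
tcp_pos: [459.7, -292.4, 437.7]
eef_rot: [-1.571, 0.0, -0.909]
ft_force: [-0.6, -0.3, -0.0]
grip_width: 85.1
```

```bash
python3 - <<'E'
from h import *
snap('wrist','w3'); print(get_obs()['tcp_pos'])
plan([629,-39,440],np.radians(-97.5))
E
```

```text
[ 459.50547916 -292.22430709  436.95227698]
[-0.319, -0.01, 0.964, 0.001, 0.336, -0.002] mm 102 deg 15
[-0.56, -0.01, 0.848, -0.0, 0.336, -0.0] mm 102 deg 15
[-0.762, -0.01, 0.672, 0.0, 0.336, 0.0] mm 102 deg 15
```

Request:
servo_tool(
  steps=[
    [-0.319,-0.01,0.964,0,0.336,0],
    [-0.319,-0.01,0.964,0,0.336,0],
  ],
)

```text
clock: 7.85
tcp_pos: [516.6, -207.0, 437.2]
eef_rot: [-1.573, 0.003, -1.178]
ft_force: [0.4, -0.6, 0.7]
grip_width: 85.2
```

Request:
servo_tool(
  steps=[
    [-0.56,-0.01,0.848,0,0.336,0],
    [-0.56,-0.01,0.848,0,0.336,0],
  ],
)

```text
clock: 8.1
tcp_pos: [573.4, -121.7, 438.1]
eef_rot: [-1.574, 0.002, -1.44]
ft_force: [0.8, -0.6, 0.1]
grip_width: 85.3
```

Request:
servo_tool(
  steps=[
    [-0.762,-0.01,0.672,0,0.336,0],
    [-0.762,-0.01,0.672,0,0.336,0],
    [-0.762,-0.01,0.672,0,0.336,0],
    [-0.762,-0.01,0.672,0,0.336,0],
  ],
)

```text
clock: 8.6
tcp_pos: [628.7, -39.3, 439.4]
eef_rot: [-1.574, -0.001, -1.699]
ft_force: [-0.3, -0.5, -0.3]
grip_width: 85.2
```

```bash
python3 - <<'E'
from h import *
a=cv2.imread('pics/w3.png'); im,o=snap('wrist','w4'); print(o['tcp_pos'],o['eef_rot'])
c=np.hstack([cv2.resize(a,None,fx=.75,fy=.75),cv2.resize(im,None,fx=.8,fy=.75)]); cv2.imwrite('pics/c3.png',c)
c=np.vstack([cv2.resize(im,(790,592))]);cv2.imwrite('pics/c3.png',c)
E
```

```text
[628.7336557  -39.30444835 439.3710111 ] [-1.57405317e+00 -6.21926663e-04 -1.69941635e+00]
```

View pics/c3.png

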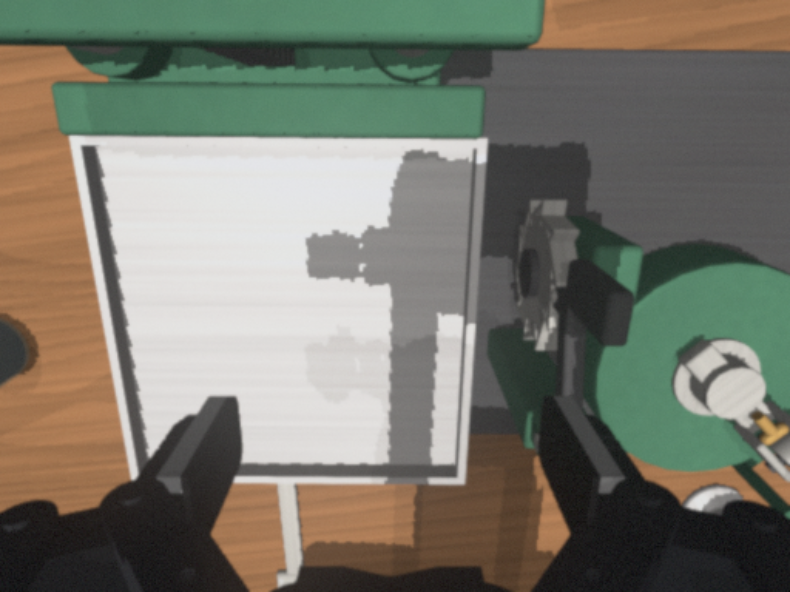

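```bash
python3 - <<'E'
from h import *
a=cv2.imread('pics/w4.png'); b=cv2.imread('pics/w3.png'); 
c=cv2.resize(a[150:250,320:430],None,fx=4,fy=4,interpolation=cv2.INTER_CUBIC)
c=cv2.convertScaleAbs(c,alpha=1.8,beta=20)
d=cv2.resize(b[0:200,120:512],(790-440,178)); d=np.vstack([d,np.zeros((400-178,350,3),'uint8')])
cv2.imwrite('pics/c4.png',np.hstack([c,d]))
E
```

```text
(no output)
```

View pics/c4.png

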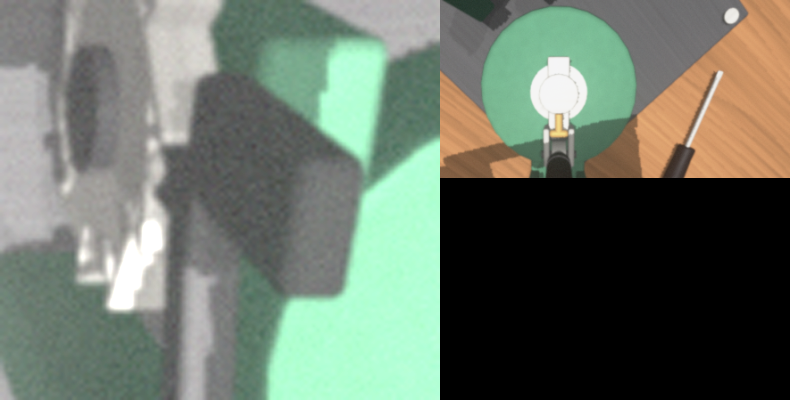

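```bash
python3 - <<'E'
from h import *
o=get_obs(); cm=w2c('wrist',o)
q=[(303,160),(362,165),(342,295),(288,295)]
px=[(320+(x+.5)/4-.5,150+(y+.5)/4-.5) for x,y in q]
for z in (198,208):
    P=np.array([onz('wrist',u,v,z,cm=cm) for u,v in px]); print(P.round(1).tolist(),P.mean(0).round(1),[round(np.linalg.norm(P[i]-P[(i+1)%4]),1) for i in range(4)])
# tray corners rim z=133 from c3 (790/512)
k=512/790
T=[(70,137),(488,139),(464,484),(137,478)]
P=np.array([onz('wrist',x*k,y*k,133,cm=cm) for x,y in T]); print(P.round(1).tolist(),P[:3].mean(0),(P[0]+P[2])/2,[round(np.linalg.norm(P[i]-P[(i+1)%4]),1) for i in range(4)])
for a,b in ((0,1),(2,1)): d=P[b]-P[a]; print(np.degrees(np.arctan2(d[1],d[0])))
a=onz('wrist',545*k,46*k,240,cm=cm); print('crossbar right end',a)
# beam from pawl to hinge, post
E
```

```text
[[627.5, -134.0, 198.0], [625.4, -143.6, 198.0], [602.3, -140.7, 198.0], [603.5, -131.6, 198.0]] [ 614.7 -137.5  198. ] [np.float64(9.8), np.float64(23.3), np.float64(9.2), np.float64(24.2)]
[[631.5, -130.1, 208.0], [629.4, -139.2, 208.0], [607.4, -136.4, 208.0], [608.5, -127.8, 208.0]] [ 619.2 -133.4  208. ] [np.float64(9.4), np.float64(22.2), np.float64(8.7), np.float64(23.0)]
[[720.8, 110.9, 133.0], [692.6, -98.1, 133.0], [484.6, -68.5, 133.0], [515.9, 135.9, 133.0]] [632.68843311 -18.58305279 133.        ] [602.73650076  21.19774622 133.        ] [np.float64(210.9), np.float64(210.1), np.float64(206.7), np.float64(206.5)]
-97.69841422321457
-8.122417782740479
crossbar right end [723.66052837 -98.13727228 240.        ]
```

```bash
python3 - <<'E'
from h import *
y=np.radians(-98); plan([615.5,-136.7,420],y)
T=np.eye(4);T[:3,:3]=Ro.from_euler('xyz',[-np.pi/2,0,y]).as_matrix();T[:3,3]=[615.5,-136.7,420];print();plan([615.5,-136.7,338],start=T)
E
```

```text
[0.978, 0.198, -0.004, 0.003, 0.013, 0.001] mm 100 deg 1

[-0.0, 0.82, -0.0, 0.0, 0.0, 0.0] mm 82 deg 0
```

Request:
servo_tool(
  steps=[
    [0.978,0.198,0,0.003,0.013,0],
    [0.978,0.198,0,0.003,0.013,0],
    [0.978,0.198,0,0.003,0.013,0],
    [0.978,0.198,0,0.003,0.013,0],
  ],
  claw=46,
)

```text
clock: 9.15
tcp_pos: [616.1, -136.7, 421.2]
eef_rot: [-1.569, 0.001, -1.713]
ft_force: [0.4, 0.0, 1.4]
grip_width: 45.8
```

```bash
python3 - <<'E'
from h import *
im,o=snap('wrist','w5'); cm=w2c('wrist',o); print(o['tcp_pos'],o['eef_rot'],o['grip_width'])
T=tool(o); print(proj('wrist',[615.5,-136.7,198],cm=cm),proj('wrist',[615.5,-136.7,180],cm=cm))
cv2.imwrite('pics/c5.png',cv2.convertScaleAbs(cv2.resize(im[150:384,100:420],None,fx=2.4,fy=2.4),alpha=1.5,beta=15))
E
```

```text
[ 616.0773208  -136.72432491  421.19731991] [-1.56886600e+00  5.05295184e-04 -1.71252849e+00] 45.768116482454545
[253.12045953 218.86272316] [253.11083469 208.11178064]
```

View pics/c5.png

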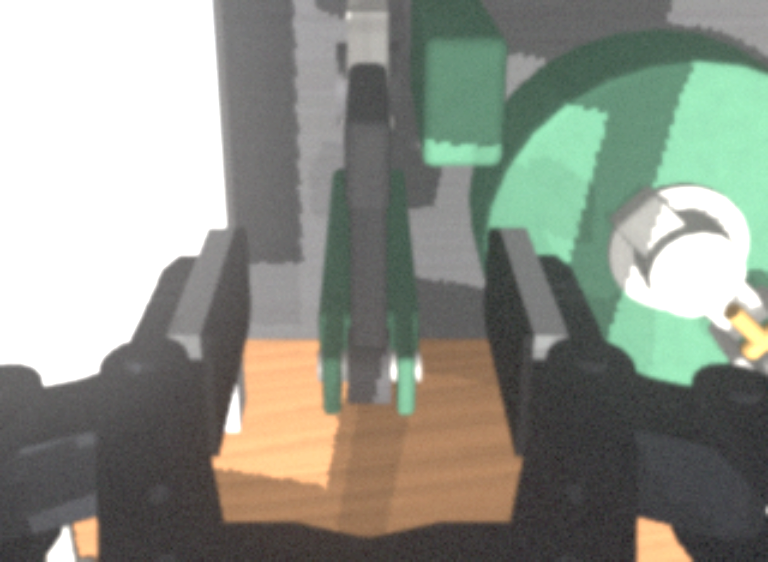

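Request:
servo_tool(
  steps=[
    [0,0.5,0,0,0,0],
    [0,0.825,0,0,0,0],
    [0,0.825,0,0,0,0],
    [0,0.825,0,0,0,0],
  ],
)

```text
clock: 9.7
tcp_pos: [617.6, -135.7, 340.2]
eef_rot: [-1.566, -0.0, -1.71]
ft_force: [0.3, 0.5, 0.4]
grip_width: 46.3
```

Request:
servo_tool(
  steps=[
    [0,0,0,0,0,0],
    [0,0,0,0,0,0],
    [0,0,0,0,0,0],
    [0,0,0,0,0,0],
    [0,0,0,0,0,0],
  ],
  claw=2,
  grip_force=25,
)

```text
clock: 10.32
tcp_pos: [617.3, -136.8, 340.2]
eef_rot: [-1.566, -0.001, -1.711]
ft_force: [0.1, -2.1, 6.5]
grip_width: 11.6
```

Request:
servo_tool(
  steps=[
    [0,-0.251,-0.099,0,0,0],
    [0,-0.462,-0.267,0,0,0],
    [0,-0.613,-0.49,0,0,0],
    [0,-0.692,-0.748,0,0,0],
    [0,-0.692,-0.748,0,0,0],
  ],
)

```text
clock: 10.95
tcp_pos: [541.4, -126.1, 409.0]
eef_rot: [-1.568, -0.002, -1.711]
ft_force: [-1.9, -4.3, 5.7]
grip_width: 11.3
```

Gripped (11.6 mm) and following the arc; continue over the top.

Request:
servo_tool(
  steps=[
    [0,0,-0.269,0,0,0],
    [0,0.081,-0.526,0,0,0],
    [0,0.204,-0.715,0,0,0],
    [0,0.299,-0.811,0,0,0],
    [0,0.299,-0.811,0,0,0],
  ],
)

```text
clock: 11.58
tcp_pos: [461.6, -115.0, 377.8]
eef_rot: [-1.57, -0.002, -1.711]
ft_force: [-5.8, -6.3, 4.8]
grip_width: 11.1
```

Request:
servo_tool(
  steps=[
    [0,0,0,0,0,0],
    [0,0,0,0,0,0],
    [0,0,0,0,0,0],
    [0,-0.6,0,0,0,0],
    [0,-0.6,0,0,0,0],
    [0,-0.6,0,0,0,0],
  ],
  claw=50,
)

```text
clock: 12.32
tcp_pos: [462.2, -114.2, 437.5]
eef_rot: [-1.568, 0.0, -1.711]
ft_force: [-0.6, -0.0, -0.2]
grip_width: 50.1
```

```bash
python3 - <<'E'
from h import *
im,o=snap('wrist','w6'); print(o['tcp_pos'],o['eef_rot'],o['clock'])
cv2.imwrite('pics/c6.png',im)
E
```

```text
[ 462.17749709 -114.17305171  437.50213633] [-1.56816313e+00  6.43085337e-05 -1.71075655e+00] 12.325
```

View pics/c6.png

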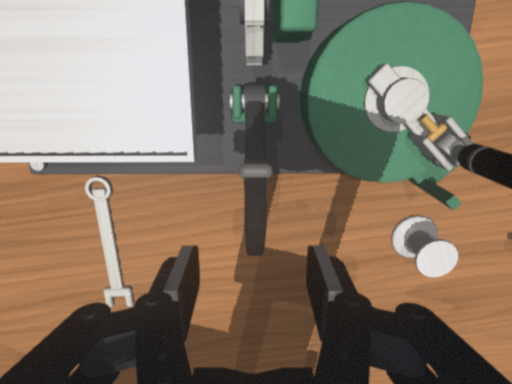

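```bash
cat >> h.py <<'E'
def Tm(P,yaw):
    T=np.eye(4);T[:3,:3]=Ro.from_euler('xyz',[-np.pi/2,0,yaw]).as_matrix();T[:3,3]=P;return T
def wind(yaw,c,r,a0,a1,n,per=6,extra=0):
    R=Tm([0,0,0],yaw)[:3,:3]; A=np.linspace(a0,a1,n+1); P=np.c_[c[0]+r*np.cos(A),c[1]+r*np.sin(A),0*A]
    for k in range(0,n,per):
        rows=[(np.round(R.T@(P[j]-P[k])/100,2)+0).tolist() for j in range(k+1,min(k+per,n)+1)]
        print([[x,0,z,0,0,0] for x,_,z in rows])
E
python3 - <<'E'
from h import *
y=-0.9075; plan([458.5,-293,437],y)
print();plan([458.5,-293,339],start=Tm([458.5,-293,437],y))
wind(y,(505,-256.5),60,np.radians(-142),np.radians(-142)+8.2,30)
E
```

```text
[0.888, -0.001, 0.108, -0.001, -0.511, -0.0] mm 89 deg 23
[0.86, -0.001, -0.248, 0.0, -0.511, 0.0] mm 89 deg 23

[0.0, 0.98, -0.0, 0.0, -0.0, -0.0] mm 98 deg 0
[[0.16, 0, 0.02, 0, 0, 0], [0.31, 0, 0.09, 0, 0, 0], [0.44, 0, 0.19, 0, 0, 0], [0.53, 0, 0.32, 0, 0, 0], [0.59, 0, 0.48, 0, 0, 0], [0.6, 0, 0.64, 0, 0, 0]]
[[-0.03, 0, 0.16, 0, 0, 0], [-0.11, 0, 0.31, 0, 0, 0], [-0.22, 0, 0.42, 0, 0, 0], [-0.36, 0, 0.51, 0, 0, 0], [-0.52, 0, 0.55, 0, 0, 0], [-0.68, 0, 0.55, 0, 0, 0]]
[[-0.16, 0, -0.04, 0, 0, 0], [-0.3, 0, -0.13, 0, 0, 0], [-0.41, 0, -0.25, 0, 0, 0], [-0.48, 0, -0.39, 0, 0, 0], [-0.52, 0, -0.55, 0, 0, 0], [-0.5, 0, -0.72, 0, 0, 0]]
[[0.06, 0, -0.15, 0, 0, 0], [0.15, 0, -0.29, 0, 0, 0], [0.28, 0, -0.39, 0, 0, 0], [0.43, 0, -0.45, 0, 0, 0], [0.59, 0, -0.48, 0, 0, 0], [0.75, 0, -0.45, 0, 0, 0]]
[[0.15, 0, 0.07, 0, 0, 0], [0.28, 0, 0.17, 0, 0, 0], [0.37, 0, 0.3, 0, 0, 0], [0.42, 0, 0.46, 0, 0, 0], [0.43, 0, 0.62, 0, 0, 0], [0.4, 0, 0.78, 0, 0, 0]]
```

Request:
servo_tool(
  steps=[
    [0.888,0,0.108,0,-0.511,0],
    [0.888,0,0.108,0,-0.511,0],
    [0.888,0,0.108,0,-0.511,0],
  ],
)

```text
clock: 12.75
tcp_pos: [460.2, -205.8, 436.0]
eef_rot: [-1.571, 0.0, -1.309]
ft_force: [0.7, 0.6, -0.4]
grip_width: 49.9
```

Request:
servo_tool(
  steps=[
    [0.86,0,-0.248,0,-0.511,0],
    [0.86,0,-0.248,0,-0.511,0],
    [0.86,0,-0.248,0,-0.511,0],
    [0.86,0,-0.248,0,-0.511,0],
  ],
)

```text
clock: 13.25
tcp_pos: [458.4, -292.5, 436.4]
eef_rot: [-1.569, 0.001, -0.91]
ft_force: [-0.3, -0.1, -0.7]
grip_width: 50.2
```

Request:
servo_tool(
  steps=[
    [0,0.5,0,0,0,0],
    [0,0.98,0,0,0,0],
    [0,0.98,0,0,0,0],
    [0,0.98,0,0,0,0],
  ],
)

```text
clock: 13.75
tcp_pos: [459.6, -292.9, 341.0]
eef_rot: [-1.569, -0.003, -0.908]
ft_force: [-0.0, 0.5, 0.2]
grip_width: 50.3
```

Request:
servo_tool(
  steps=[
    [0,0,0,0,0,0],
    [0,0,0,0,0,0],
    [0,0,0,0,0,0],
    [0,0,0,0,0,0],
    [0,0,0,0,0,0],
  ],
  claw=10,
  grip_force=35,
)

```text
clock: 14.38
tcp_pos: [459.4, -293.4, 341.8]
eef_rot: [-1.568, -0.004, -0.909]
ft_force: [-0.3, 2.3, 6.4]
grip_width: 20.7
```

Request:
servo_tool(
  steps=[
    [0.16,0,0.02,0,0,0],
    [0.31,0,0.09,0,0,0],
    [0.44,0,0.19,0,0,0],
    [0.44,0,0.19,0,0,0],
  ],
)

```text
clock: 14.88
tcp_pos: [502.4, -316.3, 341.8]
eef_rot: [-1.567, -0.004, -0.909]
ft_force: [1.1, 4.3, 5.5]
grip_width: 20.9
```

Request:
servo_tool(
  steps=[
    [0.09,0,0.13,0,0,0],
    [0.15,0,0.29,0,0,0],
    [0.16,0,0.45,0,0,0],
  ],
)

```text
clock: 15.25
tcp_pos: [545.8, -301.6, 341.6]
eef_rot: [-1.571, -0.002, -0.909]
ft_force: [-8.3, -1.2, 6.8]
grip_width: 21.0
```

Request:
servo_tool(
  steps=[
    [-0.03,0,0.16,0,0,0],
    [-0.11,0,0.31,0,0,0],
    [-0.22,0,0.42,0,0,0],
    [-0.36,0,0.51,0,0,0],
    [-0.52,0,0.55,0,0,0],
    [-0.68,0,0.55,0,0,0],
  ],
)

```text
clock: 16.0
tcp_pos: [549.2, -215.1, 341.9]
eef_rot: [-1.568, -0.009, -0.908]
ft_force: [2.8, -5.4, -1.4]
grip_width: 20.8
```

Request:
servo_tool(
  steps=[
    [-0.16,0,-0.04,0,0,0],
    [-0.3,0,-0.13,0,0,0],
    [-0.41,0,-0.25,0,0,0],
    [-0.48,0,-0.39,0,0,0],
    [-0.52,0,-0.55,0,0,0],
    [-0.5,0,-0.72,0,0,0],
  ],
)

```text
clock: 16.75
tcp_pos: [460.8, -217.7, 341.7]
eef_rot: [-1.565, -0.003, -0.909]
ft_force: [2.2, 6.9, 9.8]
grip_width: 20.9
```

```bash
python3 - <<'E'
from h import *
o=get_obs(); d=o['tcp_pos'][:2]-[505,-256.5]; print(d,np.hypot(*d),np.degrees(np.arctan2(d[1],d[0])),'expect',-142+np.degrees(8.2*18/30)-360, o['ft_force'])
snap('scene','s2')
E
```

```text
[-44.20418441  38.82387764] 58.83284281687462 138.70764359511563 expect -220.104764795635 [2.24992925 6.94211086 9.75293589]
```

Tracking well; continue the last two sixth-arcs.

Request:
servo_tool(
  steps=[
    [0.06,0,-0.15,0,0,0],
    [0.15,0,-0.29,0,0,0],
    [0.28,0,-0.39,0,0,0],
    [0.43,0,-0.45,0,0,0],
    [0.59,0,-0.48,0,0,0],
    [0.75,0,-0.45,0,0,0],
  ],
)

```text
clock: 17.55
tcp_pos: [470.9, -305.1, 341.7]
eef_rot: [-1.568, -0.001, -0.909]
ft_force: [-2.6, 5.9, 9.9]
grip_width: 21.0
```

Request:
servo_tool(
  steps=[
    [0.15,0,0.07,0,0,0],
    [0.28,0,0.17,0,0,0],
    [0.37,0,0.3,0,0,0],
    [0.42,0,0.46,0,0,0],
    [0.43,0,0.62,0,0,0],
    [0.4,0,0.78,0,0,0],
    [0.4,0,0.78,0,0,0],
  ],
)

```text
clock: 18.42
tcp_pos: [557.4, -288.1, 341.7]
eef_rot: [-1.569, -0.002, -0.908]
ft_force: [-2.9, 4.6, 5.8]
grip_width: 21.2
```

```bash
python3 - <<'E'
from h import *
o=get_obs(); d=o['tcp_pos'][:2]-[505,-256.5]; print(d,np.hypot(*d),np.degrees(np.arctan2(d[1],d[0])),'expect',-142+np.degrees(8.2)-360, o['ft_force'])
im,_=snap('scene','s3'); a=cv2.imread('pics/scene0.png')
C=np.array([603,20.5]); y=np.radians(-8); xl=np.array([np.cos(y),np.sin(y)]); yl=np.array([-xl[1],xl[0]])
hsv=cv2.cvtColor(im,cv2.COLOR_BGR2HSV)
w=cv2.inRange(hsv,(0,0,120),(180,40,255)); n,l,st,ce=cv2.connectedComponentsWithStats(w)
i=1+np.argmax(st[1:,4]*(abs(ce[1:,0]-235)<60)*(abs(ce[1:,1]-225)<60)); h=cv2.findNonZero((l==i).astype('uint8'))[:,0]
print('mask ext',st[i], 'leftmost',h[h[:,0].argmin()],'top',h[h[:,1].argmin()],'right',h[h[:,0].argmax()],'bot',h[h[:,1].argmax()])
for z in (13+120,13+20):
    print(z,[proj('scene',[*(C+sx*105*xl+sy*105*yl),z]).round().tolist() for sx,sy in ((-1,-1),(-1,1),(1,1),(1,-1))])
E
```

```text
[ 52.36109879 -31.61790769] 61.166794525915975 -31.125404593943326 expect -32.17460799272499 [-2.93677227  4.60425044  5.77754252]
mask ext [ 195  191   91   90 4173] leftmost [195 228] top [231 191] right [285 227] bot [239 280]
133 [[229.0, 173.0], [286.0, 211.0], [237.0, 266.0], [180.0, 222.0]]
33 [[231.0, 191.0], [284.0, 228.0], [239.0, 280.0], [185.0, 238.0]]
```

Request:
servo_tool(
  steps=[
    [0,0,0,0,0,0],
    [0,0,0,0,0,0],
    [0,0,0,0,0,0],
    [0,-0.5,0,0,0,0],
    [0,-1,0,0,0,0],
    [0,-1,0,0,0,0],
  ],
  claw=46,
)

```text
clock: 19.23
tcp_pos: [558.1, -290.0, 444.9]
eef_rot: [-1.566, -0.011, -0.908]
ft_force: [1.2, -0.0, -0.6]
grip_width: 46.4
```

```bash
python3 - <<'E'
from h import *
y=np.radians(-98); plan([452.5,-114,440],y)
print();plan([452.5,-114,364],start=Tm([452.5,-114,440],y))
E
```

```text
[-0.679, 0.009, 0.083, -0.007, 0.34, 0.013] mm 68 deg 15
[-0.677, 0.016, -0.099, -0.0, 0.34, -0.0] mm 68 deg 15
[-0.627, 0.016, -0.275, 0.0, 0.34, -0.0] mm 68 deg 15

[-0.0, 0.76, -0.0, 0.0, 0.0, 0.0] mm 76 deg 0
```

Request:
servo_tool(
  steps=[
    [-0.679,0.01,0.083,0,0.34,0],
    [-0.679,0.01,0.083,0,0.34,0],
  ],
)

```text
clock: 19.48
tcp_pos: [518.9, -227.3, 437.0]
eef_rot: [-1.572, 0.004, -1.178]
ft_force: [-0.5, -0.8, 0.7]
grip_width: 45.7
```

Request:
servo_tool(
  steps=[
    [-0.677,0.016,-0.099,0,0.34,0],
    [-0.677,0.016,-0.099,0,0.34,0],
  ],
)

```text
clock: 19.73
tcp_pos: [483.6, -168.7, 435.5]
eef_rot: [-1.573, 0.003, -1.445]
ft_force: [1.1, 0.3, 0.5]
grip_width: 46.0
```

Request:
servo_tool(
  steps=[
    [-0.627,0.016,-0.275,0,0.34,0],
    [-0.627,0.016,-0.275,0,0.34,0],
    [-0.627,0.016,-0.275,0,0.34,0],
    [-0.627,0.016,-0.275,0,0.34,0],
  ],
)

```text
clock: 20.23
tcp_pos: [451.6, -113.6, 435.2]
eef_rot: [-1.568, -0.0, -1.708]
ft_force: [0.4, -0.2, 0.1]
grip_width: 45.7
```

```bash
python3 - <<'E'
from h import *
im,o=snap('wrist','w7'); print(o['tcp_pos'],o['eef_rot'])
cm=w2c('wrist',o); print([proj('wrist',p,cm=cm).round().tolist() for p in ([452.5,-114,209],[528.8,-125.5,160])])
cv2.imwrite('pics/c7.png',cv2.convertScaleAbs(im,alpha=1.6,beta=15))
E
```

```text
[ 451.55227649 -113.55425127  435.18463965] [-1.56836207e+00 -3.17582763e-04 -1.70805598e+00]
[[253.0, 215.0], [255.0, 83.0]]
```

View pics/c7.png

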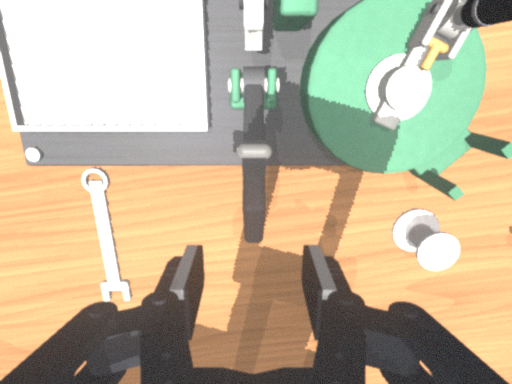

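Request:
servo_tool(
  steps=[
    [0,0.4,0,0,0,0],
    [0,0.71,0,0,0,0],
    [0,0.71,0,0,0,0],
    [0,0.71,0,0,0,0],
  ],
)

```text
clock: 20.78
tcp_pos: [452.1, -113.7, 365.2]
eef_rot: [-1.567, -0.0, -1.709]
ft_force: [-0.1, 0.2, 1.2]
grip_width: 46.0
```

Request:
servo_tool(
  steps=[
    [0,0,0,0,0,0],
    [0,0,0,0,0,0],
    [0,0,0,0,0,0],
    [0,0,0,0,0,0],
    [0,0,0,0,0,0],
  ],
  claw=2,
  grip_force=25,
)

```text
clock: 21.4
tcp_pos: [451.7, -113.7, 365.5]
eef_rot: [-1.566, -0.002, -1.709]
ft_force: [-2.1, -3.7, 6.4]
grip_width: 11.6
```

Request:
servo_tool(
  steps=[
    [0,-0.202,0.177,0,0,0],
    [0,-0.344,0.406,0,0,0],
    [0,-0.411,0.668,0,0,0],
    [0,-0.406,0.892,0,0,0],
    [0,-0.406,0.892,0,0,0],
  ],
)

```text
clock: 22.02
tcp_pos: [540.8, -126.1, 405.5]
eef_rot: [-1.566, -0.001, -1.709]
ft_force: [2.2, -4.1, -1.9]
grip_width: 11.4
```

Request:
servo_tool(
  steps=[
    [0,0.079,0.258,0,0,0],
    [0,0.23,0.481,0,0,0],
    [0,0.441,0.649,0,0,0],
    [0,0.57,0.71,0,0,0],
    [0,0.57,0.71,0,0,0],
  ],
)

```text
clock: 22.65
tcp_pos: [611.0, -135.8, 348.5]
eef_rot: [-1.564, -0.001, -1.709]
ft_force: [4.8, -4.4, -1.9]
grip_width: 11.2
```

Request:
servo_tool(
  steps=[
    [0,0,0,0,0,0],
    [0,0,0,0,0,0],
    [0,0,0,0,0,0],
    [0,-0.5,0,0,0,0],
    [0,-0.9,0,0,0,0],
    [0,-0.9,0,0,0,0],
    [0,-0.9,0,0,0,0],
  ],
  claw=50,
)

```text
clock: 23.52
tcp_pos: [609.4, -134.9, 438.0]
eef_rot: [-1.569, 0.0, -1.709]
ft_force: [-0.9, -0.1, -0.1]
grip_width: 50.0
```

```bash
python3 - <<'E'
from h import *
im,o=snap('wrist','w8'); print(o['tcp_pos'],o['eef_rot'])
cm=w2c('wrist',o); print([proj('wrist',p,cm=cm).round().tolist() for p in ([615.5,-136.7,198],[528.8,-125.5,160])])
b,_=snap('top','t2'); s,_=snap('scene','s4')
c=np.hstack([cv2.convertScaleAbs(im[100:384,100:420],alpha=1.6,beta=15),cv2.resize(b[130:240,90:220],(328,278))[:, :] if 0 else cv2.resize(s[210:360,280:450],(320,284))])
cv2.imwrite('pics/c8.png',c)
# jars via top view
hsv=cv2.cvtColor(b,cv2.COLOR_BGR2HSV); w=cv2.inRange(hsv,(0,0,150),(180,60,255)); n,l,st,ce=cv2.connectedComponentsWithStats(w)
for i in range(1,n):
    x,y=ce[i]
    if 60<st[i,4]<400 and 90<x<225 and 130<y<240: print(st[i],onz('top',x,y,64).round(1))
hs=cv2.cvtColor(s,cv2.COLOR_BGR2HSV); w=cv2.inRange(hs,(0,0,150),(180,60,255)); n,l,st,ce=cv2.connectedComponentsWithStats(w)
for i in range(1,n):
    x,y=ce[i]
    if 60<st[i,4]<600 and 300<x<450 and 210<y<350: print('s',st[i],onz('scene',x,y,64).round(1))
E
```

```text
[ 609.37461641 -134.90471132  437.9719844 ] [-1.56918251e+00  1.85191456e-04 -1.70920671e+00]
[[254.0, 199.0], [255.0, 281.0]]
[106 145  15  14 170] [673.1 602.8  64. ]
[171 153  18  17 253] [639.2 338.8  64. ]
[180 171  15  15 177] [570.9 305.4  64. ]
[143 186  15  15 169] [510.1 446.9  64. ]
[154 208  15  16 176] [423.3 399.4  64. ]
s [371 231  20  18 272] [422. 402.  64.]
s [319 256  20  19 297] [569.5 308.3  64. ]
s [375 263  21  19 310] [508.9 449.5  64. ]
s [316 287  26  26 539] [656.2 348.8  64. ]
s [410 313  23  24 424] [596.2 580.6  64. ]
```

View pics/c8.png

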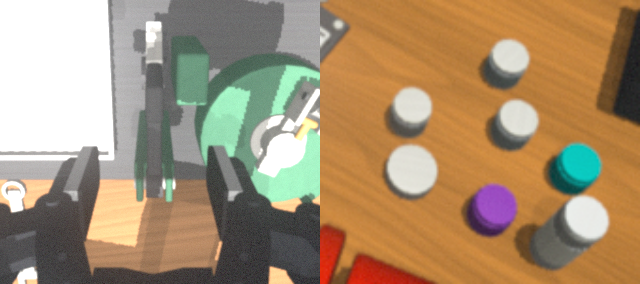

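```bash
python3 - <<'E'
from h import *
print('turq',onz('top',126.9,189,64).round(),'purple',onz('top',149,160,64).round(),'tin',onz('top',179.3,161,35).round())
y=np.radians(-8)
A=[423,400.5,300]; plan(A,y); print()
plan([423,400.5,188],y,start=Tm(A,y))
print('carry');A1=[423,400.5,310]; plan([578.9,-42.7,310],y,start=Tm(A1,y)); print('down');plan([578.9,-42.7,211],y,start=Tm([578.9,-42.7,310],y))
E
```

```text
turq [523. 537.  64.] purple [641. 459.  64.] tin [647. 346.  35.]
[-0.841, 0.229, -0.431, 0.001, -0.333, -0.001] mm 97 deg 15
[-0.924, 0.228, -0.199, -0.0, -0.333, -0.0] mm 97 deg 15
[-0.944, 0.228, 0.047, 0.0, -0.333, 0.0] mm 97 deg 15
[-0.899, 0.228, 0.29, -0.0, -0.333, 0.0] mm 97 deg 15
[-0.794, 0.228, 0.512, -0.0, -0.333, -0.0] mm 97 deg 15
[-0.634, 0.228, 0.7, 0.0, -0.333, 0.0] mm 97 deg 15

[0.0, 0.56, -0.0, 0.0, -0.0, -0.0] mm 56 deg 0
[0.0, 0.56, -0.0, 0.0, 0.0, 0.0] mm 56 deg 0
carry
[0.432, -0.0, -0.834, 0.0, -0.0, -0.0] mm 94 deg 0
[0.432, -0.0, -0.834, 0.0, 0.0, 0.0] mm 94 deg 0
[0.432, -0.0, -0.834, 0.0, 0.0, 0.0] mm 94 deg 0
[0.432, -0.0, -0.834, 0.0, 0.0, 0.0] mm 94 deg 0
[0.432, -0.0, -0.834, 0.0, 0.0, 0.0] mm 94 deg 0
down
[0.0, 0.495, -0.0, 0.0, -0.0, -0.0] mm 50 deg 0
[0.0, 0.495, -0.0, 0.0, 0.0, 0.0] mm 50 deg 0
```

Request:
servo_tool(
  steps=[
    [-0.841,0.229,-0.431,0,-0.333,0],
    [-0.841,0.229,-0.431,0,-0.333,0],
  ],
  claw=85,
)

```text
clock: 23.92
tcp_pos: [577.3, -44.2, 413.4]
eef_rot: [-1.572, 0.001, -1.444]
ft_force: [0.2, -1.4, 0.2]
grip_width: 83.5
```

Request:
servo_tool(
  steps=[
    [-0.924,0.228,-0.199,0,-0.333,0],
    [-0.924,0.228,-0.199,0,-0.333,0],
  ],
)

```text
clock: 24.18
tcp_pos: [545.9, 45.4, 390.6]
eef_rot: [-1.572, 0.001, -1.182]
ft_force: [-0.3, -0.4, 0.8]
grip_width: 84.9
```

Request:
servo_tool(
  steps=[
    [-0.944,0.228,0.047,0,-0.333,0],
    [-0.944,0.228,0.047,0,-0.333,0],
  ],
)

```text
clock: 24.42
tcp_pos: [514.9, 134.6, 367.8]
eef_rot: [-1.572, 0.001, -0.92]
ft_force: [-0.1, 0.2, -0.3]
grip_width: 85.4
```

Request:
servo_tool(
  steps=[
    [-0.899,0.228,0.29,0,-0.333,0],
    [-0.899,0.228,0.29,0,-0.333,0],
  ],
)

```text
clock: 24.68
tcp_pos: [484.1, 223.7, 345.0]
eef_rot: [-1.572, 0.0, -0.658]
ft_force: [0.0, 0.0, 0.4]
grip_width: 84.8
```

Request:
servo_tool(
  steps=[
    [-0.794,0.228,0.512,0,-0.333,0],
    [-0.794,0.228,0.512,0,-0.333,0],
  ],
)

```text
clock: 24.92
tcp_pos: [453.2, 312.9, 322.0]
eef_rot: [-1.572, -0.0, -0.397]
ft_force: [-0.2, 0.3, 0.8]
grip_width: 85.1
```

Request:
servo_tool(
  steps=[
    [-0.634,0.228,0.7,0,-0.333,0],
    [-0.634,0.228,0.7,0,-0.333,0],
    [-0.634,0.228,0.7,0,-0.333,0],
    [-0.634,0.228,0.7,0,-0.333,0],
  ],
)

```text
clock: 25.42
tcp_pos: [423.7, 399.7, 300.2]
eef_rot: [-1.572, -0.001, -0.14]
ft_force: [0.2, 0.3, -0.3]
grip_width: 85.3
```

```bash
cat >> h.py <<'E'
def jars():
    s=imaging.snapshot('scene')[:,:,::-1]; b=imaging.snapshot('top')[:,:,::-1]
    for n,im in (('scene',s),('top',b)):
        hs=cv2.cvtColor(np.ascontiguousarray(im),cv2.COLOR_BGR2HSV); w=cv2.inRange(hs,(0,0,150),(180,60,255)); k,l,st,ce=cv2.connectedComponentsWithStats(w)
        for i in range(1,k):
            if 60<st[i,4]<600:
                p=onz(n,*ce[i],64)
                if 350<p[0]<720 and 200<p[1]<620: print(n,st[i,4],p[:2].round(1))
E
python3 - <<'E'
from h import *
o=get_obs(); print(o['tcp_pos'],o['eef_rot']); jars()
E
```

```text
[423.72667863 399.72222339 300.16275505] [-1.57237980e+00 -1.42890654e-03 -1.40435328e-01]
scene 83 [423.2 418.3]
scene 295 [569.4 308.4]
scene 308 [508.8 449.5]
scene 536 [656.  348.9]
scene 421 [596.1 580.7]
top 169 [673.  602.9]
top 253 [639.2 338.8]
top 174 [571.  305.8]
```

Request:
servo_tool(
  steps=[
    [0,0.5,0,0,0,0],
    [0,0.9,0,0,0,0],
    [0,1,0,0,0,0],
    [0,1,0,0,0,0],
  ],
)

```text
clock: 26.02
tcp_pos: [424.6, 399.7, 201.0]
eef_rot: [-1.571, -0.002, -0.141]
ft_force: [-0.4, -0.4, 0.1]
grip_width: 85.3
```

Request:
servo_tool(
  steps=[
    [0,0.12,0,0,0,0],
    [0,0.12,0,0,0,0],
    [0,0.12,0,0,0,0],
  ],
)

```text
clock: 26.4
tcp_pos: [424.3, 400.3, 189.4]
eef_rot: [-1.57, -0.003, -0.14]
ft_force: [-0.3, 0.0, -0.4]
grip_width: 85.0
```

Request:
servo_tool(
  steps=[
    [0,0,0,0,0,0],
    [0,0,0,0,0,0],
    [0,0,0,0,0,0],
    [0,0,0,0,0,0],
    [0,0,0,0,0,0],
  ],
  claw=45,
  grip_force=40,
)

```text
clock: 27.02
tcp_pos: [423.9, 400.3, 189.4]
eef_rot: [-1.571, -0.002, -0.14]
ft_force: [-1.5, -0.1, 5.9]
grip_width: 59.1
```

Request:
servo_tool(
  steps=[
    [0,-0.3,0,0,0,0],
    [0,-0.7,0,0,0,0],
    [0,-1,0,0,0,0],
    [0,-1,0,0,0,0],
  ],
)

```text
clock: 27.52
tcp_pos: [424.7, 400.8, 290.9]
eef_rot: [-1.567, -0.006, -0.14]
ft_force: [0.4, -1.1, -3.1]
grip_width: 59.0
```

```bash
python3 - <<'E'
from h import *
y=np.radians(-8); plan([578.9,-42.7,315],y)
E
```

```text
[0.429, -0.048, -0.835, -0.004, -0.0, 0.008] mm 94 deg 0
[0.429, -0.048, -0.835, 0.0, -0.0, 0.0] mm 94 deg 0
[0.429, -0.048, -0.835, 0.0, -0.0, 0.0] mm 94 deg 0
[0.429, -0.048, -0.835, -0.0, -0.0, 0.0] mm 94 deg 0
[0.429, -0.048, -0.836, -0.0, -0.0, 0.0] mm 94 deg 0
```

Request:
servo_tool(
  steps=[
    [0.429,-0.048,-0.835,0,0,0],
    [0.429,-0.048,-0.835,0,0,0],
  ],
)

```text
clock: 27.78
tcp_pos: [454.3, 309.5, 292.0]
eef_rot: [-1.573, -0.0, -0.14]
ft_force: [0.0, 0.8, -2.8]
grip_width: 59.2
```

Request:
servo_tool(
  steps=[
    [0.429,-0.048,-0.835,0,0,0],
    [0.429,-0.048,-0.835,0,0,0],
  ],
)

```text
clock: 28.02
tcp_pos: [485.5, 220.4, 297.0]
eef_rot: [-1.573, -0.0, -0.141]
ft_force: [-0.3, 0.2, -2.9]
grip_width: 59.1
```

Request:
servo_tool(
  steps=[
    [0.429,-0.048,-0.835,0,0,0],
    [0.429,-0.048,-0.835,0,0,0],
  ],
)

```text
clock: 28.28
tcp_pos: [516.5, 131.7, 301.9]
eef_rot: [-1.572, -0.0, -0.142]
ft_force: [0.4, 1.1, -2.9]
grip_width: 58.9
```

Request:
servo_tool(
  steps=[
    [0.429,-0.048,-0.835,0,0,0],
    [0.429,-0.048,-0.835,0,0,0],
  ],
)

```text
clock: 28.52
tcp_pos: [547.4, 43.0, 306.8]
eef_rot: [-1.572, -0.001, -0.142]
ft_force: [-0.5, -0.7, -2.2]
grip_width: 58.9
```

Request:
servo_tool(
  steps=[
    [0.429,-0.048,-0.835,0,0,0],
    [0.429,-0.048,-0.835,0,0,0],
    [0.429,-0.048,-0.835,0,0,0],
    [0.429,-0.048,-0.835,0,0,0],
  ],
)

```text
clock: 29.02
tcp_pos: [577.1, -42.8, 311.7]
eef_rot: [-1.57, 0.001, -0.141]
ft_force: [-0.7, 0.6, -3.3]
grip_width: 59.2
```

Request:
servo_tool(
  steps=[
    [0,0.4,0,0,0,0],
    [0,0.8,0,0,0,0],
    [0,0.95,0,0,0,0],
    [0,0.95,0,0,0,0],
    [0,0.95,0,0,0,0],
  ],
)

```text
clock: 29.65
tcp_pos: [578.9, -42.9, 219.6]
eef_rot: [-1.571, -0.004, -0.14]
ft_force: [0.1, -0.5, -2.6]
grip_width: 58.8
```

Request:
servo_tool(
  steps=[
    [0,0.05,0,0,0,0],
    [0,0.08,0,0,0,0],
    [0,0.08,0,0,0,0],
    [0,0.08,0,0,0,0],
  ],
)

```text
clock: 30.15
tcp_pos: [578.5, -43.3, 210.7]
eef_rot: [-1.571, -0.003, -0.14]
ft_force: [0.9, -0.3, -0.4]
grip_width: 59.2
```

Request:
servo_tool(
  steps=[
    [0,0,0,0,0,0],
    [0,0,0,0,0,0],
    [0,0,0,0,0,0],
    [0,-0.5,0,0,0,0],
    [0,-1,0,0,0,0],
    [0,-1,0,0,0,0],
    [0,-1,0,0,0,0],
  ],
  claw=85,
)

```text
clock: 31.02
tcp_pos: [577.6, -43.0, 310.1]
eef_rot: [-1.571, -0.002, -0.14]
ft_force: [-0.1, -0.2, -0.5]
grip_width: 84.7
```

```bash
python3 - <<'E'
from h import *
o=get_obs(); print(o['tcp_pos'],o['ft_force']); jars()
y=np.radians(-45); plan([570,307,300],y)
plan([570,307,189],y,start=Tm([570,307,300],y))
print('carry'); plan([588.1,22.6,315],np.radians(-8),start=Tm([570,307,290],y))
E
```

```text
[577.60927353 -43.04647805 310.10963138] [-0.07087569 -0.16597805 -0.51790087]
scene 297 [569.6 308.4]
scene 310 [508.9 449.5]
scene 541 [656.3 348.9]
scene 425 [596.3 580.6]
top 171 [672.9 602.8]
top 253 [639.2 338.8]
top 177 [570.9 305.4]
top 169 [510.1 446.9]
[-0.14, 0.022, 0.864, 0.0, 0.205, -0.001] mm 88 deg 9
[-0.277, 0.022, 0.83, 0.0, 0.205, -0.0] mm 88 deg 9
[-0.407, 0.022, 0.775, -0.0, 0.205, -0.0] mm 88 deg 9
[-0.526, 0.022, 0.7, 0.0, 0.205, -0.0] mm 88 deg 9
[0.0, 0.555, -0.0, 0.0, 0.0, 0.0] mm 56 deg 0
[0.0, 0.555, -0.0, 0.0, 0.0, 0.0] mm 56 deg 0
carry
[0.713, -0.083, -0.628, -0.0, -0.274, 0.0] mm 95 deg 12
[0.562, -0.083, -0.765, -0.0, -0.274, 0.0] mm 95 deg 12
[0.386, -0.083, -0.868, -0.0, -0.274, 0.0] mm 95 deg 12
```

Request:
servo_tool(
  steps=[
    [-0.14,0.022,0.864,0,0.205,0],
    [-0.14,0.022,0.864,0,0.205,0],
  ],
)

```text
clock: 31.38
tcp_pos: [575.2, 46.3, 306.3]
eef_rot: [-1.571, 0.002, -0.303]
ft_force: [-0.1, -0.3, -0.6]
grip_width: 85.1
```

Request:
servo_tool(
  steps=[
    [-0.277,0.022,0.83,0,0.205,0],
    [-0.277,0.022,0.83,0,0.205,0],
  ],
)

```text
clock: 31.62
tcp_pos: [573.3, 134.4, 304.0]
eef_rot: [-1.571, 0.001, -0.462]
ft_force: [-0.0, 0.1, 0.3]
grip_width: 85.0
```

Request:
servo_tool(
  steps=[
    [-0.407,0.022,0.775,0,0.205,0],
    [-0.407,0.022,0.775,0,0.205,0],
  ],
)

```text
clock: 31.88
tcp_pos: [571.6, 222.0, 301.8]
eef_rot: [-1.572, 0.0, -0.623]
ft_force: [0.6, -1.0, -0.3]
grip_width: 85.1
```

Request:
servo_tool(
  steps=[
    [-0.526,0.022,0.7,0,0.205,0],
    [-0.526,0.022,0.7,0,0.205,0],
    [-0.526,0.022,0.7,0,0.205,0],
    [-0.526,0.022,0.7,0,0.205,0],
  ],
)

```text
clock: 32.38
tcp_pos: [570.3, 305.9, 300.5]
eef_rot: [-1.572, -0.002, -0.783]
ft_force: [-0.5, -0.2, 0.8]
grip_width: 85.1
```

Request:
servo_tool(
  steps=[
    [0,0.5,0,0,0,0],
    [0,0.9,0,0,0,0],
    [0,1,0,0,0,0],
    [0,1,0,0,0,0],
  ],
)

```text
clock: 32.88
tcp_pos: [571.1, 305.9, 201.4]
eef_rot: [-1.57, -0.002, -0.785]
ft_force: [0.3, 0.3, 0.5]
grip_width: 84.8
```

Request:
servo_tool(
  steps=[
    [0,0.11,0,0,0,0],
    [0,0.11,0,0,0,0],
    [0,0.11,0,0,0,0],
  ],
)

```text
clock: 33.25
tcp_pos: [571.1, 307.0, 191.1]
eef_rot: [-1.568, -0.002, -0.784]
ft_force: [1.0, -0.3, -0.7]
grip_width: 85.1
```

Request:
servo_tool(
  steps=[
    [0,0,0,0,0,0],
    [0,0,0,0,0,0],
    [0,0,0,0,0,0],
    [0,0,0,0,0,0],
    [0,0,0,0,0,0],
  ],
  claw=45,
  grip_force=40,
)

```text
clock: 33.88
tcp_pos: [570.9, 307.1, 191.1]
eef_rot: [-1.569, -0.002, -0.784]
ft_force: [-1.3, 0.8, 5.7]
grip_width: 58.9
```

Request:
servo_tool(
  steps=[
    [0,-0.3,0,0,0,0],
    [0,-0.7,0,0,0,0],
    [0,-1,0,0,0,0],
    [0,-1,0,0,0,0],
  ],
)

```text
clock: 34.38
tcp_pos: [571.6, 307.3, 292.6]
eef_rot: [-1.565, -0.004, -0.784]
ft_force: [1.8, -0.5, -3.0]
grip_width: 58.9
```

Request:
servo_tool(
  steps=[
    [0.713,-0.075,-0.628,0,-0.274,0],
    [0.713,-0.075,-0.628,0,-0.274,0],
  ],
)

```text
clock: 34.62
tcp_pos: [575.8, 210.2, 296.0]
eef_rot: [-1.573, -0.0, -0.566]
ft_force: [-0.4, 0.4, -2.4]
grip_width: 59.1
```

Request:
servo_tool(
  steps=[
    [0.562,-0.075,-0.765,0,-0.274,0],
    [0.562,-0.075,-0.765,0,-0.274,0],
  ],
)

```text
clock: 34.88
tcp_pos: [582.1, 115.0, 303.6]
eef_rot: [-1.572, 0.0, -0.352]
ft_force: [0.5, 0.9, -1.8]
grip_width: 58.9
```

Request:
servo_tool(
  steps=[
    [0.386,-0.075,-0.868,0,-0.274,0],
    [0.386,-0.075,-0.868,0,-0.274,0],
    [0.386,-0.075,-0.868,0,-0.274,0],
    [0.386,-0.075,-0.868,0,-0.274,0],
  ],
)

```text
clock: 35.38
tcp_pos: [588.3, 22.8, 311.6]
eef_rot: [-1.571, 0.0, -0.14]
ft_force: [-0.0, 0.1, -2.3]
grip_width: 58.8
```

Request:
servo_tool(
  steps=[
    [0,0.4,0,0,0,0],
    [0,0.8,0,0,0,0],
    [0,0.93,0,0,0,0],
    [0,0.93,0,0,0,0],
    [0,0.93,0,0,0,0],
  ],
)

```text
clock: 36.0
tcp_pos: [590.0, 22.9, 221.3]
eef_rot: [-1.571, -0.005, -0.138]
ft_force: [0.2, 0.3, -1.6]
grip_width: 59.1
```

Request:
servo_tool(
  steps=[
    [0,0.05,0,0,0,0],
    [0,0.085,0,0,0,0],
    [0,0.085,0,0,0,0],
    [0,0.085,0,0,0,0],
  ],
)

```text
clock: 36.5
tcp_pos: [589.6, 22.4, 212.2]
eef_rot: [-1.571, -0.004, -0.139]
ft_force: [-0.0, -0.7, 4.5]
grip_width: 59.0
```

Request:
servo_tool(
  steps=[
    [0,0,0,0,0,0],
    [0,0,0,0,0,0],
    [0,0,0,0,0,0],
    [0,-0.5,0,0,0,0],
    [0,-1,0,0,0,0],
    [0,-1,0,0,0,0],
    [0,-1,0,0,0,0],
  ],
  claw=85,
)

```text
clock: 37.38
tcp_pos: [588.6, 22.6, 311.2]
eef_rot: [-1.571, -0.002, -0.139]
ft_force: [-0.3, -0.0, 1.0]
grip_width: 85.1
```

```bash
python3 - <<'E'
from h import *
o=get_obs(); print(o['tcp_pos'],o['ft_force']); jars()
y=np.radians(-8); plan([509.5,448,300],y)
print('carry'); plan([597.3,87.9,315],y,start=Tm([509.5,448,290],y))
E
```

```text
[588.60757107  22.62320807 311.23432517] [-0.29236544 -0.00843248  0.95035574]
scene 310 [508.9 449.5]
scene 539 [656.2 348.8]
scene 425 [596.1 580.6]
top 170 [673.1 602.8]
top 253 [639.2 338.8]
top 171 [509.9 446.7]
[-0.273, 0.02, 0.821, 0.0, 0.0, -0.001] mm 87 deg 0
[-0.273, 0.02, 0.821, -0.0, 0.0, -0.0] mm 87 deg 0
[-0.274, 0.02, 0.821, -0.0, 0.0, 0.0] mm 87 deg 0
[-0.274, 0.02, 0.821, 0.0, 0.0, -0.0] mm 87 deg 0
[-0.274, 0.02, 0.821, 0.0, 0.0, -0.0] mm 87 deg 0
carry
[0.343, -0.063, -0.861, 0.0, -0.0, -0.0] mm 93 deg 0
[0.343, -0.063, -0.861, 0.0, 0.0, 0.0] mm 93 deg 0
[0.343, -0.063, -0.861, 0.0, 0.0, 0.0] mm 93 deg 0
[0.343, -0.063, -0.861, 0.0, 0.0, 0.0] mm 93 deg 0
```

Request:
servo_tool(
  steps=[
    [-0.273,0.02,0.821,0,0,0],
    [-0.273,0.02,0.821,0,0,0],
  ],
)

```text
clock: 37.72
tcp_pos: [571.9, 109.5, 307.6]
eef_rot: [-1.571, 0.002, -0.138]
ft_force: [0.8, -0.4, 0.2]
grip_width: 85.0
```

Request:
servo_tool(
  steps=[
    [-0.273,0.02,0.821,0,0,0],
    [-0.273,0.02,0.821,0,0,0],
  ],
)

```text
clock: 37.98
tcp_pos: [556.1, 195.2, 305.6]
eef_rot: [-1.571, 0.001, -0.137]
ft_force: [0.9, -0.1, -0.0]
grip_width: 84.9
```

Request:
servo_tool(
  steps=[
    [-0.274,0.02,0.821,0,0,0],
    [-0.274,0.02,0.821,0,0,0],
  ],
)

```text
clock: 38.22
tcp_pos: [540.4, 280.3, 303.5]
eef_rot: [-1.572, 0.001, -0.137]
ft_force: [-1.0, -0.4, -0.1]
grip_width: 85.1
```

Request:
servo_tool(
  steps=[
    [-0.274,0.02,0.821,0,0,0],
    [-0.274,0.02,0.821,0,0,0],
  ],
)

```text
clock: 38.48
tcp_pos: [524.7, 365.4, 301.4]
eef_rot: [-1.572, 0.0, -0.136]
ft_force: [0.1, -1.3, 0.0]
grip_width: 84.8
```

Request:
servo_tool(
  steps=[
    [-0.274,0.02,0.821,0,0,0],
    [-0.274,0.02,0.821,0,0,0],
    [-0.274,0.02,0.821,0,0,0],
    [-0.274,0.02,0.821,0,0,0],
  ],
)

```text
clock: 38.98
tcp_pos: [510.3, 446.8, 300.4]
eef_rot: [-1.573, -0.001, -0.139]
ft_force: [-0.3, -0.4, 1.0]
grip_width: 84.8
```

Request:
servo_tool(
  steps=[
    [0,0.5,0,0,0,0],
    [0,0.9,0,0,0,0],
    [0,1,0,0,0,0],
    [0,1,0,0,0,0],
  ],
)

```text
clock: 39.48
tcp_pos: [510.9, 447.1, 201.3]
eef_rot: [-1.572, -0.002, -0.14]
ft_force: [-0.8, -0.2, 0.1]
grip_width: 85.1
```

Request:
servo_tool(
  steps=[
    [0,0.11,0,0,0,0],
    [0,0.11,0,0,0,0],
    [0,0.11,0,0,0,0],
  ],
)

```text
clock: 39.85
tcp_pos: [510.6, 448.2, 190.9]
eef_rot: [-1.57, -0.003, -0.138]
ft_force: [0.0, 0.1, 0.0]
grip_width: 85.1
```

Request:
servo_tool(
  steps=[
    [0,0,0,0,0,0],
    [0,0,0,0,0,0],
    [0,0,0,0,0,0],
    [0,0,0,0,0,0],
    [0,0,0,0,0,0],
  ],
  claw=45,
  grip_force=40,
)

```text
clock: 40.48
tcp_pos: [510.4, 448.2, 190.9]
eef_rot: [-1.57, -0.002, -0.139]
ft_force: [-2.0, 0.6, 6.1]
grip_width: 59.2
```

Request:
servo_tool(
  steps=[
    [0,-0.3,0,0,0,0],
    [0,-0.7,0,0,0,0],
    [0,-1,0,0,0,0],
    [0,-1,0,0,0,0],
  ],
)

```text
clock: 40.98
tcp_pos: [511.1, 448.7, 292.5]
eef_rot: [-1.567, -0.006, -0.138]
ft_force: [1.7, 0.1, -2.3]
grip_width: 59.0
```

```bash
python3 - <<'E'
from h import *
o=get_obs(); print(o['tcp_pos'],o['ft_force'],o['grip_width'])
y=np.radians(-8); plan([597.3,87.9,315],y)
E
```

```text
[511.1497833  448.65500308 292.54483132] [ 1.66210168  0.14157291 -2.30394056] 59.03851180822871
[0.338, -0.057, -0.863, -0.004, 0.0, 0.008] mm 93 deg 0
[0.338, -0.056, -0.863, 0.0, 0.0, 0.0] mm 93 deg 0
[0.338, -0.056, -0.863, -0.0, 0.0, -0.0] mm 93 deg 0
[0.339, -0.056, -0.863, 0.0, 0.0, -0.0] mm 93 deg 0
```

Request:
servo_tool(
  steps=[
    [0.338,-0.057,-0.863,0,0,0],
    [0.338,-0.057,-0.863,0,0,0],
  ],
)

```text
clock: 41.22
tcp_pos: [531.3, 355.5, 293.9]
eef_rot: [-1.574, 0.0, -0.139]
ft_force: [0.4, -0.6, -1.4]
grip_width: 59.3
```

Request:
servo_tool(
  steps=[
    [0.338,-0.056,-0.863,0,0,0],
    [0.338,-0.056,-0.863,0,0,0],
  ],
)

```text
clock: 41.48
tcp_pos: [553.0, 264.9, 299.7]
eef_rot: [-1.573, 0.0, -0.14]
ft_force: [0.0, 0.2, -2.7]
grip_width: 59.3
```

Request:
servo_tool(
  steps=[
    [0.338,-0.056,-0.863,0,0,0],
    [0.338,-0.056,-0.863,0,0,0],
  ],
)

```text
clock: 41.72
tcp_pos: [574.7, 174.8, 305.5]
eef_rot: [-1.573, 0.0, -0.14]
ft_force: [-0.1, 0.4, -3.0]
grip_width: 58.8
```

Request:
servo_tool(
  steps=[
    [0.339,-0.056,-0.863,0,0,0],
    [0.339,-0.056,-0.863,0,0,0],
    [0.339,-0.056,-0.863,0,0,0],
    [0.339,-0.056,-0.863,0,0,0],
  ],
)

```text
clock: 42.22
tcp_pos: [595.8, 87.7, 311.6]
eef_rot: [-1.571, 0.0, -0.139]
ft_force: [-0.2, 0.1, -1.9]
grip_width: 58.7
```

Request:
servo_tool(
  steps=[
    [0,0.4,0,0,0,0],
    [0,0.8,0,0,0,0],
    [0,0.93,0,0,0,0],
    [0,0.93,0,0,0,0],
    [0,0.93,0,0,0,0],
  ],
)

```text
clock: 42.85
tcp_pos: [597.5, 87.9, 221.4]
eef_rot: [-1.57, -0.005, -0.138]
ft_force: [0.1, -0.2, -2.3]
grip_width: 58.7
```

Request:
servo_tool(
  steps=[
    [0,0.05,0,0,0,0],
    [0,0.083,0,0,0,0],
    [0,0.083,0,0,0,0],
    [0,0.083,0,0,0,0],
  ],
)

```text
clock: 43.35
tcp_pos: [597.0, 87.4, 212.0]
eef_rot: [-1.571, -0.003, -0.139]
ft_force: [0.8, -0.6, 0.2]
grip_width: 58.9
```

Request:
servo_tool(
  steps=[
    [0,0,0,0,0,0],
    [0,0,0,0,0,0],
    [0,0,0,0,0,0],
    [0,-0.5,0,0,0,0],
    [0,-1,0,0,0,0],
    [0,-1,0,0,0,0],
  ],
  claw=85,
)

```text
clock: 44.1
tcp_pos: [598.4, 87.6, 316.2]
eef_rot: [-1.569, -0.011, -0.138]
ft_force: [-0.3, 0.2, 0.1]
grip_width: 84.9
```

Request:
servo_tool(
  steps=[
    [-0.2,-1,0.3,0,0,0],
    [-0.2,-1,0.3,0,0,0],
    [-0.2,-1,0.3,0,0,0],
    [-0.2,-1,0.3,0,0,0],
  ],
)

```text
clock: 44.6
tcp_pos: [580.2, 119.9, 410.6]
eef_rot: [-1.571, -0.001, -0.138]
ft_force: [-0.7, -0.3, -0.1]
grip_width: 84.6
```

```bash
python3 - <<'E'
from h import *
im,o=snap('wrist','w9'); print(o['tcp_pos'])
s,_=snap('scene','s5')
cv2.imwrite('pics/c9.png',np.hstack([cv2.resize(im,(426,320)),cv2.resize(s[150:300,110:290],(370,320))]))
E
```

```text
[580.16699491 119.91203449 410.55610564]
```

View pics/c9.png

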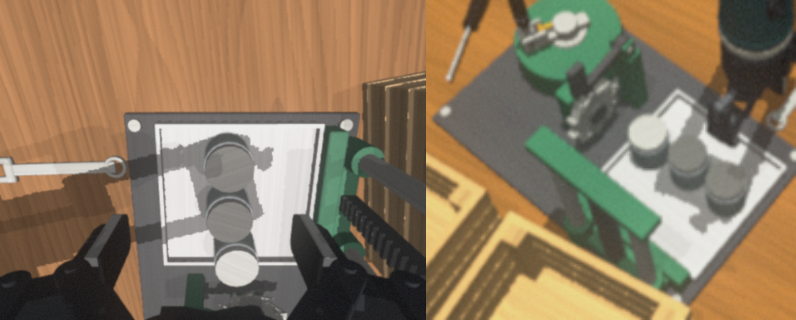

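```bash
python3 - <<'E'
from h import *
s=cv2.imread('pics/s5.png'); w=cv2.imread('pics/w9.png'); cm=w2c('wrist')
k=150/320; 
for nm,px,py in (('R',648,131),('M',688,152),('L',727,183)):
    u,v=110+(px-426)*180/370,150+py*k; print(nm,(round(u),round(v)),onz('scene',u,v,86).round(1))
for P in ([578.9,-42.7],[588.1,22.6],[597.3,87.9]): print(P,proj('scene',[*P,86]).round(1),(proj('wrist',[*P,86],cm=cm)*426/512).round(1))
C=np.array([603,20.5])
y=np.radians(-8); xl=np.array([np.cos(y),np.sin(y)]); yl=np.array([-xl[1],xl[0]])
for px,py in ((237,268),(229,219),(229,167)):
    p=onz('wrist',px*512/426,py*1.2,86,cm=cm)[:2]; print(p.round(1),((p-C)@xl).round(1),((p-C)@yl).round(1))
plan([557.5,-289,440],-0.9075)
E
```

```text
R (218, 211) [590.7 -43.6  86. ]
M (237, 221) [589.5  23.3  86. ]
L (256, 236) [601.9  94.7  86. ]
[578.9, -42.7] [220.5 208.6] [227.2 267.1]
[588.1, 22.6] [237.5 220.8] [228.3 221.1]
[597.3, 87.9] [255.2 233.4] [229.6 168.9]
[591.  -45.1] -2.7 -66.7
[589.3  25.8] -14.3 3.3
[596.9  90.5] -15.7 68.5
[0.068, -0.06, -0.816, 0.001, 0.196, -0.001] mm 82 deg 9
[0.192, -0.061, -0.796, -0.0, 0.196, -0.0] mm 82 deg 9
[0.312, -0.061, -0.757, 0.0, 0.196, -0.0] mm 82 deg 9
[0.424, -0.061, -0.7, -0.0, 0.196, 0.0] mm 82 deg 9
[0.526, -0.061, -0.627, -0.0, 0.196, 0.0] mm 82 deg 9
```

Request:
servo_tool(
  steps=[
    [0.068,-0.06,-0.816,0,0.196,0],
    [0.068,-0.06,-0.816,0,0.196,0],
  ],
  claw=50,
)

```text
clock: 44.95
tcp_pos: [575.7, 35.8, 416.2]
eef_rot: [-1.572, 0.0, -0.295]
ft_force: [-0.0, 0.5, 0.5]
grip_width: 51.2
```

Request:
servo_tool(
  steps=[
    [0.192,-0.061,-0.796,0,0.196,0],
    [0.192,-0.061,-0.796,0,0.196,0],
  ],
)

```text
clock: 45.2
tcp_pos: [571.2, -46.3, 422.9]
eef_rot: [-1.571, -0.001, -0.449]
ft_force: [-0.1, -0.1, -0.7]
grip_width: 50.0
```

Request:
servo_tool(
  steps=[
    [0.312,-0.061,-0.757,0,0.196,0],
    [0.312,-0.061,-0.757,0,0.196,0],
  ],
)

```text
clock: 45.45
tcp_pos: [566.8, -127.7, 429.4]
eef_rot: [-1.57, -0.001, -0.602]
ft_force: [-0.4, 0.3, 0.9]
grip_width: 50.1
```

Request:
servo_tool(
  steps=[
    [0.424,-0.061,-0.7,0,0.196,0],
    [0.424,-0.061,-0.7,0,0.196,0],
  ],
)

```text
clock: 45.7
tcp_pos: [562.4, -209.1, 435.6]
eef_rot: [-1.57, -0.002, -0.755]
ft_force: [0.5, 0.5, 0.4]
grip_width: 50.1
```

Request:
servo_tool(
  steps=[
    [0.526,-0.061,-0.627,0,0.196,0],
    [0.526,-0.061,-0.627,0,0.196,0],
    [0.526,-0.061,-0.627,0,0.196,0],
    [0.526,-0.061,-0.627,0,0.196,0],
  ],
)

```text
clock: 46.2
tcp_pos: [557.9, -286.9, 441.7]
eef_rot: [-1.569, 0.0, -0.906]
ft_force: [1.0, 0.7, 0.8]
grip_width: 49.9
```

```bash
python3 - <<'E'
from h import *
im,o=snap('wrist','w10'); cm=w2c('wrist',o); print(o['tcp_pos'],o['eef_rot'],proj('wrist',[557,-288.3,209],cm=cm),proj('wrist',[505,-256.5,110],cm=cm))
hsv=cv2.cvtColor(im,cv2.COLOR_BGR2HSV)
plan([557,-288.3,341],-0.9075,maxt=1.1)
wind(-.9075,(505,-256.5),60,np.radians(-142)+8.2,np.radians(-142),30)
cv2.imwrite('pics/c10.png',im)
E
```

```text
[ 557.86634487 -286.92022524  441.71283938] [-1.56870925e+00  3.11000434e-04 -9.05626484e-01] [253.44408839 214.49712695] [192.43199669 194.85846029]
[0.006, 1.009, -0.018, -0.003, 0.003, 0.0] mm 101 deg 0
[[0.03, 0, -0.16, 0, 0, 0], [0.02, 0, -0.32, 0, 0, 0], [-0.03, 0, -0.48, 0, 0, 0], [-0.12, 0, -0.61, 0, 0, 0], [-0.25, 0, -0.71, 0, 0, 0], [-0.4, 0, -0.78, 0, 0, 0]]
[[-0.16, 0, -0.02, 0, 0, 0], [-0.32, 0, 0.0, 0, 0, 0], [-0.47, 0, 0.06, 0, 0, 0], [-0.6, 0, 0.17, 0, 0, 0], [-0.7, 0, 0.3, 0, 0, 0], [-0.75, 0, 0.45, 0, 0, 0]]
[[-0.01, 0, 0.16, 0, 0, 0], [0.02, 0, 0.32, 0, 0, 0], [0.1, 0, 0.47, 0, 0, 0], [0.21, 0, 0.59, 0, 0, 0], [0.35, 0, 0.67, 0, 0, 0], [0.5, 0, 0.72, 0, 0, 0]]
[[0.16, 0, 0.0, 0, 0, 0], [0.32, 0, -0.04, 0, 0, 0], [0.46, 0, -0.13, 0, 0, 0], [0.57, 0, -0.25, 0, 0, 0], [0.65, 0, -0.39, 0, 0, 0], [0.68, 0, -0.55, 0, 0, 0]]
[[-0.01, 0, -0.16, 0, 0, 0], [-0.07, 0, -0.32, 0, 0, 0], [-0.16, 0, -0.45, 0, 0, 0], [-0.29, 0, -0.55, 0, 0, 0], [-0.44, 0, -0.62, 0, 0, 0], [-0.6, 0, -0.64, 0, 0, 0]]
```

View pics/c10.png

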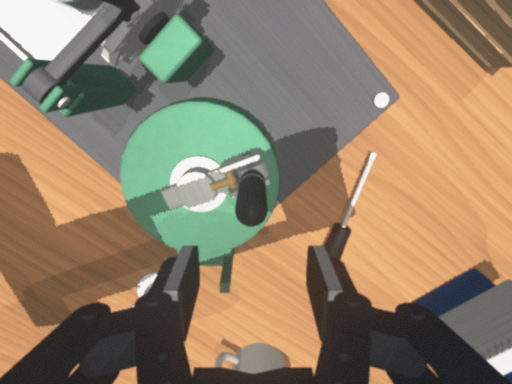

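Request:
servo_tool(
  steps=[
    [0,0.5,-0.02,0,0,0],
    [0,0.99,-0.02,0,0,0],
    [0,0.99,-0.02,0,0,0],
    [0,0.99,-0.02,0,0,0],
  ],
)

```text
clock: 46.75
tcp_pos: [557.2, -289.5, 344.8]
eef_rot: [-1.569, -0.003, -0.907]
ft_force: [0.6, 0.0, 1.2]
grip_width: 50.3
```

Request:
servo_tool(
  steps=[
    [0,0,0,0,0,0],
    [0,0,0,0,0,0],
    [0,0,0,0,0,0],
    [0,0,0,0,0,0],
    [0,0,0,0,0,0],
  ],
  claw=10,
  grip_force=45,
)

```text
clock: 47.38
tcp_pos: [556.3, -289.2, 345.7]
eef_rot: [-1.568, -0.002, -0.908]
ft_force: [-3.6, 5.9, 9.7]
grip_width: 20.3
```

Request:
servo_tool(
  steps=[
    [0.03,0,-0.16,0,0,0],
    [0.02,0,-0.32,0,0,0],
    [-0.03,0,-0.48,0,0,0],
    [-0.12,0,-0.61,0,0,0],
    [-0.25,0,-0.71,0,0,0],
    [-0.4,0,-0.78,0,0,0],
  ],
)

```text
clock: 48.12
tcp_pos: [473.2, -308.4, 346.0]
eef_rot: [-1.565, -0.014, -0.909]
ft_force: [10.2, -4.0, -2.1]
grip_width: 20.8
```

```bash
python3 - <<'E'
from h import *
o=get_obs(); d=o['tcp_pos'][:2]-[505,-256.5]; print(d,np.hypot(*d),np.degrees(np.arctan2(d[1],d[0])),'expect',-142+np.degrees(8.2*.8)-360, o['ft_force'],o['eef_rot'])
E
```

```text
[-31.83068826 -51.91147309] 60.89329809953687 -121.51548105067263 expect -126.13968639417999 [10.18203073 -3.97087757 -2.06449234] [-1.5648961  -0.01437    -0.90880647]
```

Request:
servo_tool(
  steps=[
    [-0.16,0,-0.02,0,0,0],
    [-0.32,0,0,0,0,0],
    [-0.47,0,0.06,0,0,0],
    [-0.6,0,0.17,0,0,0],
    [-0.7,0,0.3,0,0,0],
    [-0.75,0,0.45,0,0,0],
  ],
)

```text
clock: 48.88
tcp_pos: [458.5, -220.5, 345.7]
eef_rot: [-1.574, -0.004, -0.907]
ft_force: [-10.7, -4.3, 16.5]
grip_width: 20.6
```

Request:
servo_tool(
  steps=[
    [-0.01,0,0.16,0,0,0],
    [0.02,0,0.32,0,0,0],
    [0.1,0,0.47,0,0,0],
    [0.21,0,0.59,0,0,0],
    [0.35,0,0.67,0,0,0],
    [0.5,0,0.72,0,0,0],
  ],
)

```text
clock: 49.62
tcp_pos: [546.2, -214.2, 345.6]
eef_rot: [-1.571, 0.0, -0.908]
ft_force: [-10.2, 3.3, 14.4]
grip_width: 20.5
```

Request:
servo_tool(
  steps=[
    [0.16,0,0,0,0,0],
    [0.32,0,-0.04,0,0,0],
    [0.46,0,-0.13,0,0,0],
    [0.57,0,-0.25,0,0,0],
    [0.65,0,-0.39,0,0,0],
    [0.68,0,-0.55,0,0,0],
  ],
)

```text
clock: 50.38
tcp_pos: [546.8, -300.9, 345.8]
eef_rot: [-1.564, -0.002, -0.909]
ft_force: [3.3, 10.7, 8.1]
grip_width: 20.6
```

Request:
servo_tool(
  steps=[
    [-0.01,0,-0.16,0,0,0],
    [-0.07,0,-0.32,0,0,0],
    [-0.16,0,-0.45,0,0,0],
    [-0.29,0,-0.55,0,0,0],
    [-0.44,0,-0.62,0,0,0],
    [-0.6,0,-0.64,0,0,0],
    [-0.6,0,-0.64,0,0,0],
    [-0.6,0,-0.64,0,0,0],
  ],
)

```text
clock: 51.38
tcp_pos: [459.4, -296.0, 345.9]
eef_rot: [-1.569, -0.009, -0.908]
ft_force: [-0.6, -3.5, 9.4]
grip_width: 20.4
```

```bash
python3 - <<'E'
from h import *
o=get_obs(); d=o['tcp_pos'][:2]-[505,-256.5]; print(o['tcp_pos'],d,np.hypot(*d),np.degrees(np.arctan2(d[1],d[0])),'expect -142', o['ft_force'],o['eef_rot'])
im,_=snap('scene','s6')
C=np.array([603,20.5]); y=np.radians(-8); xl=np.array([np.cos(y),np.sin(y)]); yl=np.array([-xl[1],xl[0]])
hsv=cv2.cvtColor(im,cv2.COLOR_BGR2HSV)
w=cv2.inRange(hsv,(0,0,120),(180,40,255)); n,l,st,ce=cv2.connectedComponentsWithStats(w)
i=1+np.argmax(st[1:,4]*(abs(ce[1:,0]-235)<60)*(abs(ce[1:,1]-225)<60)); h=cv2.findNonZero((l==i).astype('uint8'))[:,0]
print('mask ext',st[i], 'top',h[h[:,1].argmin()],'right',h[h[:,0].argmax()],'bot',h[h[:,1].argmax()])
for z in (133,): print(z,[proj('scene',[*(C+sx*105*xl+sy*105*yl),z]).round().tolist() for sx,sy in ((-1,-1),(-1,1),(1,1),(1,-1))])
E
```

```text
[ 459.43674721 -295.99292717  345.86454629] [-45.56325279 -39.49292717] 60.296776867857396 -139.0821881364161 expect -142 [-0.58629028 -3.53570164  9.39578641] [-1.5691764  -0.00905412 -0.90803128]
mask ext [ 183  169  131   99 4813] top [305 169] right [313 173] bot [238 267]
133 [[229.0, 173.0], [286.0, 211.0], [237.0, 266.0], [180.0, 222.0]]
```

Request:
servo_tool(
  steps=[
    [-0.035,0,0,0,0,0],
    [-0.035,0,0,0,0,0],
    [-0.035,0,0,0,0,0],
  ],
  grip_force=30,
)

```text
clock: 51.8
tcp_pos: [458.0, -294.1, 345.9]
eef_rot: [-1.569, -0.012, -0.908]
ft_force: [1.5, -6.8, 6.4]
grip_width: 20.9
```

Request:
servo_tool(
  steps=[
    [0,0.013,-0.151,0,0,0],
    [0,0.06,-0.322,0,0,0],
    [0,0.141,-0.481,0,0,0],
    [0,0.252,-0.62,0,0,0],
    [0,0.252,-0.62,0,0,0],
  ],
)

```text
clock: 52.42
tcp_pos: [408.0, -332.0, 319.7]
eef_rot: [-1.569, -0.008, -0.909]
ft_force: [-0.6, -4.1, 7.8]
grip_width: 20.9
```

```bash
python3 - <<'E'
from h import *
o=get_obs(); d=o['tcp_pos'][:2]-[505,-256.5]; print(o['tcp_pos'],np.hypot(*d),np.degrees(np.arctan2(d[1],d[0])), o['ft_force'],o['grip_width'])
E
```

```text
[ 408.00999605 -332.027935    319.68125271] 122.92896253975768 -142.09143912588675 [-0.58242291 -4.11710964  7.8427025 ] 20.91498929784092
```

Request:
servo_tool(
  steps=[
    [0,0.135,-0.115,0,0,0],
    [0,0.291,-0.2,0,0,0],
    [0,0.461,-0.252,0,0,0],
    [0,0.58,-0.268,0,0,0],
    [0,0.63,-0.27,0,0,0],
    [0,0.63,-0.27,0,0,0],
  ],
)

```text
clock: 53.18
tcp_pos: [386.9, -347.5, 255.4]
eef_rot: [-1.569, -0.005, -0.909]
ft_force: [-1.5, -6.1, 3.4]
grip_width: 20.8
```

Request:
servo_tool(
  steps=[
    [0,0,0,0,0,0],
    [0,0,0,0,0,0],
    [0,0,0,0,0,0],
    [0,-0.5,0,0,0,0],
    [0,-1,0,0,0,0],
    [0,-1,0,0,0,0],
  ],
  claw=60,
)

```text
clock: 53.92
tcp_pos: [387.0, -347.2, 358.4]
eef_rot: [-1.569, -0.009, -0.908]
ft_force: [0.5, 0.1, -0.3]
grip_width: 59.8
```

Request:
servo_tool(
  steps=[
    [-0.3,-0.9,0,0,0,0],
    [-0.3,-0.9,0,0,0,0],
    [-0.3,-0.9,0,0,0,0],
    [-0.3,-0.9,0,0,0,0],
  ],
)

```text
clock: 54.42
tcp_pos: [367.0, -322.2, 443.1]
eef_rot: [-1.569, 0.0, -0.908]
ft_force: [0.2, -0.2, -0.7]
grip_width: 59.9
```

```bash
python3 - <<'E'
from h import *
im,o=snap('wrist','w11'); print(o['tcp_pos'],o['clock'])
s,_=snap('scene','s7'); 
cv2.imwrite('pics/c11.png',np.hstack([cv2.resize(im,(420,330)),cv2.resize(s[110:290,110:310],(370,330))]))
E
```

```text
[ 367.02542504 -322.16737739  443.14132343] 54.425
```

View pics/c11.png

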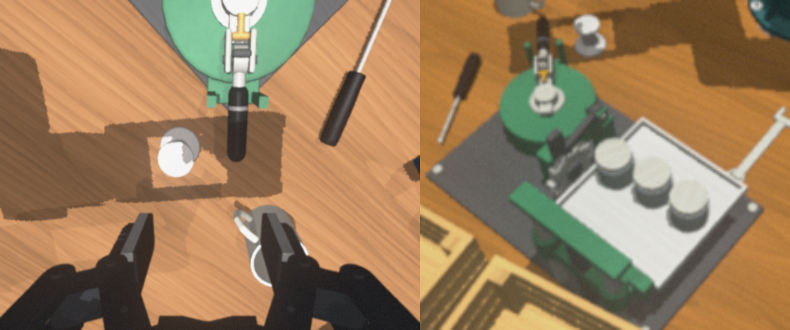

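```bash
python3 - <<'E'
from h import *
C=np.array([603,20.5]); y=np.radians(-8); xl=np.array([np.cos(y),np.sin(y)]); yl=np.array([-xl[1],xl[0]])
for px,py in ((615,150),(653,167),(690,192)):
    u,v=110+(px-420)*200/370,110+py*180/330; p=onz('scene',u,v,184)[:2]-C; print((p@xl).round(1),(p@yl).round(1))
cm=w2c('wrist'); print('bar tip expected',(proj('wrist',[505-167*.788,-256.5-167*.616,102],cm=cm)*[420/512,330/384]).round())
print(robot.hand_in())
E
```

```text
-8.4 -67.4
-20.8 -3.7
-21.4 65.4
bar tip expected [236. 160.]
the job is handed in; nothing more can be done
None
```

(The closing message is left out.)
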